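# Sort the model mounts and restock the drawer

### The job

Pull the drawer out to its stop, then sort the model mounts: every reject (the ones with a sprue left sticking out of the round foot), whether it is in the drawer or on the rubber mat, goes into the grey side bin, and every good mount ends up standing upright on the drawer's floor. When all are sorted, push the drawer fully home; do not shift the tub, the sample pot or the steel block.

Things in the scene. Friction and masses are not known exactly. Their poses are not given: they have to be found in the camera images.
- drawer (a joint): the only drawer of a low grey metal drawer unit, fixed, 200 mm deep, 220 wide, 90 high, whose front looks roughly at the robot (turned by up to 0.08 rad); the unit's x points from its front to its back, y to the left seen from the robot. 0 m fully shut, 0.15 m at its stop, fully out, with the handle nearest the robot; slides along the unit's -x; stays where it is left, about 1 N of friction
- drawer_handle (a point): middle of the drawer's handle: a round steel bar 12 mm thick and 100 mm long, lying along the unit's y, 60 mm above the bench, 42 mm in front of the drawer's front panel, whose top edge is level with the unit's top; axes as the unit's; moves with the drawer
- drawer_floor (a point): centre of the drawer's inner floor, 12 mm above the bench, axes as the unit's, moves with the drawer. The room inside is 176 x 192 mm (x from -88 to +88, y from -96 to +96 mm); side and back walls 32 mm high; the front panel rises 76 mm above the floor at x = -88. With the drawer at its stop, the part of the floor at x < +62 mm is clear of the unit's housing (90 mm high above the bench); the rest stays below its roof
- reject_bin: open grey plastic bin, fixed, 210 x 140 x 45 mm outside, walls 4 mm, origin at the centre of its underside; stands to one side of the drawer unit, the rubber mat on the other (sides vary)
- reject_bin_in (a point): centre of the bin's inner floor, 4 to 5 mm above the bench, axes as the bin's; room inside 202 x 132 mm
- rubber_mat: flat black rubber mat, fixed, 210 x 150 x 4 mm, on the bench; 3 to 5 mounts stand on it at the start; origin at the centre of its underside
- good_1: good white plastic mount, 46 mm tall: round foot 44 mm in diameter and 14 mm high with a round stem 24 mm in diameter on top of it (z 14 to 46 mm); 40 g; origin at the centre of the underside, z up along the stem; stands in the drawer at the start
- reject_1: white plastic mount, 46 mm tall: round foot 44 mm in diameter and 14 mm high with a round stem 24 mm in diameter on top of it (z 14 to 46 mm); 40 g; origin at the centre of the underside, z up along the stem; a REJECT: a moulding sprue, a bar 9 to 14 mm wide and 2 to 13 mm above the underside, is left sticking out of the foot's rim along the mount's own +x, to 44 mm from the axis; stands in the drawer at the start
- lamp_arm (a point): a fixed obstacle, not handled: middle of the lower arm of the bench lamp, a pair of thin rods that lean from the bench's front edge at x 0.33, y -0.31 up to x 0.43, y -0.38, z 0.51; from there the upper arm runs, 0.34 to 0.54 m high, to x 0.75, y -0.22, where the lamp's flat head hangs 0.28 m above the bench (x 0.61 to 1.0, y -0.37 to 0.18, slanting: nothing of it lies over y > 0 at x < 0.8)
- putty_tub: bystander: lidded tub, 67 mm across, 48 high, origin at its underside
- sample_pot: bystander: capped sample pot, 49 mm across, 52 high, origin at its underside
- test_block: bystander: steel block 40 x 50 x 25 mm, origin at its underside
- good_2: good white plastic mount, 46 mm tall: round foot 44 mm in diameter and 14 mm high with a round stem 24 mm in diameter on top of it (z 14 to 46 mm); 40 g; origin at the centre of the underside, z up along the stem; on the mat at the start, or absent
- good_3: good white plastic mount, 46 mm tall: round foot 44 mm in diameter and 14 mm high with a round stem 24 mm in diameter on top of it (z 14 to 46 mm); 40 g; origin at the centre of the underside, z up along the stem; on the mat at the start, or absent
- good_4: good white plastic mount, 46 mm tall: round foot 44 mm in diameter and 14 mm high with a round stem 24 mm in diameter on top of it (z 14 to 46 mm); 40 g; origin at the centre of the underside, z up along the stem; on the mat at the start, or absent
- reject_2: white plastic mount, 46 mm tall: round foot 44 mm in diameter and 14 mm high with a round stem 24 mm in diameter on top of it (z 14 to 46 mm); 40 g; origin at the centre of the underside, z up along the stem; a REJECT: a moulding sprue, a bar 9 to 14 mm wide and 2 to 13 mm above the underside, is left sticking out of the foot's rim along the mount's own +x, to 44 mm from the axis; on the mat at the start, or absent
- reject_3: white plastic mount, 46 mm tall: round foot 44 mm in diameter and 14 mm high with a round stem 24 mm in diameter on top of it (z 14 to 46 mm); 40 g; origin at the centre of the underside, z up along the stem; a REJECT: a moulding sprue, a bar 9 to 14 mm wide and 2 to 13 mm above the underside, is left sticking out of the foot's rim along the mount's own +x, to 44 mm from the axis; on the mat at the start, or absent
Mind the look-alikes: they are no part of the job. What is shaped like the good_2 but red is not meant. Leave any red look-alike of the reject_3 alone.

How it is judged:
By the outcome, as a careful person would: the job done as asked, in the order asked, and still so for the second after the job is handed in, with the robot touching nothing.
Of good_2, good_3, good_4 only 2 to 3 are there at a start; the rules pass over those that are not, and their reading is None.
Of reject_2, reject_3 only 1 to 2 are there at a start; the rules pass over those that are not, and their reading is None.
At some moment in a run one of good_2, good_3, good_4, reject_2, reject_3 may be knocked a few centimetres aside while the robot is not near it.
It also fails if it takes over 210 s, if anything falls off the work surface, if the arm or the gripper's body presses on something with over 40 N, if the wrist force passes 120 N, or if a joint passes its speed limit or range.

### The arm

A 6-joint arm with a two-finger parallel gripper is mounted at the origin on a cart in front of the work surface, level with it; the furniture and walls round the work are solid. World frame = base frame: x ahead of the robot, y to its left, z up, the work surface at z = 0. Lengths are in m, angles in degrees, forces in N, time in s.
With the tool pointing down it reaches from about 0.25 to 0.725 m from the base axis. Payload 9.7 kg.
Tool frame: the origin (TCP) lies midway between the tips of the shut fingers; the grasp point (between the pads) lies 19 mm behind it; z points along the fingers, x is the direction in which the jaws open and shut, and the axes are right-handed (so a half turn about z gives the same grasp; the last joint's range is limited). The gripper opens to 85 mm and grips with 20 to 120 N. Pads are 22 mm wide; open, the fingers measure 114 mm over their backs; the gripper's body (76 mm by 85 mm) begins 54 mm behind the grasp point. The pads swing forward as they close: fully open they stand 13 mm farther back than shut.
Start: joints at [-74.886, 4.979, 10.078, 95.1, 0, 90], TCP at [0.143, -0.531, 0.2] pointing down, gripper open.
Joint ranges: [-179.16, 179.16], [-48.56, 103.87], [-65.8, 70.77], [-126.05, 130.52], [-82.76, 87.17], [-180, 180]. Speed limits (degrees/s): [127.2, 127.2, 147.25, 180, 180, 180].

### API

Orientations are given as [roll, pitch, yaw] about the fixed x, y, z axes, in that order (R = Rz(yaw) Ry(pitch) Rx(roll)).
In Python, from workcell import bot, optics gives the robot as it stands.
- The arm moves only by the shell command python3 -m creep 'ROWS' [FORCE]. ROWS is JSON, a list of rows, each a list of 7 numbers: the shift along the tool's x, y, z in m, then the turn, a rotation vector about the tool's x, y, z in rad, then the opening, from 0 (shut) to 1 (fully open). A call has 1 to 8 rows; each row is the pose to reach, as a shift and turn from the pose commanded when the call began, along the tool's axes at that moment; what a row does not reach only later rows make up. A row lasts 1/10 s, in which the tool goes at most 50 mm and 8.59 degrees, less where a joint would pass 70% of its speed; a pose out of reach is approached as far as the arm can. A call with a gripper value outside its range is refused whole. The fingers move at their own pace and stop on an object; FORCE is the grip in N (left out, the last holds). Time passes only in rows, so rows that repeat a pose let the fingers close. It gives the time, the measured TCP pose, the force and the opening at its end, in the units of the state.
- bot.get_obs(): the state, without advancing time (a new reading comes with each control period).
- optics.camera(name): name is "scene" or "top" or "wrist"; returns the picture (480x640x3 uint8, red, green, blue); there is no depth.
- optics.camera_params(name): a dict with "camera_matrix" (3x3 intrinsics, pixels), "R" (3x3) and "t" (3): a world point X has camera coordinates R X + t; the wrist camera has in their place "mount" (4x4, takes a point from camera to tool coordinates, whose origin is the TCP and whose axes are the tool frame's). Camera axes: x right, y down, z forward; pixel columns grow to the right and rows downward; lengths in m; the calibration is good to about 2 mm. The wrist camera is an equidistant fisheye: a pixel r from the principal point sees the ray r / f radians off the axis. A picture is of the moment at which its call begins: read the wrist's pose just before it. camera_params takes no time and is no camera call.
- bot.job_done(): hands the job in, once; it reports no verdict.
The state is a dict: "time": time; "q": joint angles; "qd": joint speeds; "joint_efforts": joint torques, N m; "ee_pos": TCP position; "tcp_rot": TCP orientation; "wrist_force": force on the tool from outside, world axes, zero at the start; "torque": the same for the moment, N m; "opening": finger opening in m.
Only numpy, scipy, OpenCV 4.12 (cv2) and the standard library are available. Lean on these libraries where they do the work, as an engineer would, in place of code of your own. Each camera call takes 0.05 s, during which the arm holds its last target.

## Working session

There is one attempt and no reset: what is moved stays moved. The work goes in short steps, Python scripts to look and compute and a shell command to move; the robot and the scene stay as the last step left them, time stands still between calls to the robot, and variables do not carry over. Pictures are saved under pics/ and viewed, and the job is handed in when it is done.

```bash
ls; mkdir -p pics; cat > h.py <<'E'
import numpy as np, cv2
from workcell import bot, optics
from scipy.spatial.transform import Rotation as Ro
def snap(name,fn):
    im=optics.camera(name); cv2.imwrite('pics/'+fn,im[:,:,::-1]); return im
def ray(name,u,v):
    p=optics.camera_params(name);K=np.array(p['camera_matrix']);R=np.array(p['R']);t=np.array(p['t'])
    d=R.T@np.linalg.inv(K)@np.array([u,v,1.]); return -R.T@t,d/np.linalg.norm(d)
def plane(name,u,v,z):
    o,d=ray(name,u,v); return o+d*(z-o[2])/d[2]
def proj(name,X):
    p=optics.camera_params(name);c=np.array(p['R'])@np.array(X)+np.array(p['t']);q=np.array(p['camera_matrix'])@c
    return q[:2]/q[2]
def tool():
    o=bot.get_obs(); return np.array(o['ee_pos']),Ro.from_euler('xyz',o['tcp_rot'],degrees=True).as_matrix()
def wray(u,v,P,R):
    p=optics.camera_params('wrist');K=np.array(p['camera_matrix']);M=np.array(p['mount'])
    a=np.array([(u-K[0,2])/K[0,0],(v-K[1,2])/K[1,1]]);r=np.linalg.norm(a)
    d=np.array([0,0,1.]) if r<1e-9 else np.array([*(a/r*np.sin(r)),np.cos(r)])
    return P+R@M[:3,3], R@M[:3,:3]@d
def wplane(u,v,z,P,R):
    o,d=wray(u,v,P,R); return o+d*(z-o[2])/d[2]
E
python3 - <<'E'
from h import *
print(bot.get_obs())
for c in('scene','top','wrist'): snap(c,c+'0.png'); p=optics.camera_params(c); print(c,{k:np.round(np.array(v),3).tolist() for k,v in p.items()})
E
```

```text
pics
{'time': 0.0, 'q': array([-7.48864357e+01,  5.01060392e+00,  1.00352266e+01,  9.50998965e+01,
       -6.10370028e-04,  8.99995115e+01]), 'qd': array([-0.06745527, -0.00264179,  0.073413  , -0.01865981,  0.05659041,
        0.15989109]), 'joint_efforts': array([ 1.48746716e-03, -5.20401835e+01,  4.64788413e+01,  1.71105325e-02,
        2.27067871e-04,  4.96515895e-06]), 'ee_pos': array([ 0.14332994, -0.53071771,  0.19969478]), 'tcp_rot': array([ 1.79999390e+02,  7.52738472e-02, -7.48859472e+01]), 'wrist_force': array([-0.55722378, -0.31152642,  0.38177156]), 'torque': array([0.00078934, 0.02685528, 0.05485429]), 'opening': 0.0856102978877246}
scene {'camera_matrix': [[440.676, 0.0, 317.116], [0.0, 440.676, 243.413], [0.0, 0.0, 1.0]], 'R': [[-0.599, -0.8, 0.015], [-0.581, 0.421, -0.697], [0.551, -0.426, -0.717]], 't': [0.362, 0.428, 0.97]}
top {'camera_matrix': [[459.551, 0.0, 323.247], [0.0, 459.551, 238.217], [0.0, 0.0, 1.0]], 'R': [[0.082, -0.997, -0.003], [-0.968, -0.079, -0.238], [0.237, 0.022, -0.971]], 't': [0.012, 0.613, 1.182]}
wrist {'camera_matrix': [[371.648, 0.0, 322.168], [0.0, 371.648, 237.723], [0.0, 0.0, 1.0]], 'mount': [[1.0, -0.001, -0.0, 0.0], [0.001, 0.948, 0.317, -0.08], [-0.0, -0.317, 0.948, -0.175], [0.0, 0.0, 0.0, 1.0]]}
```

View pics/scene0.png

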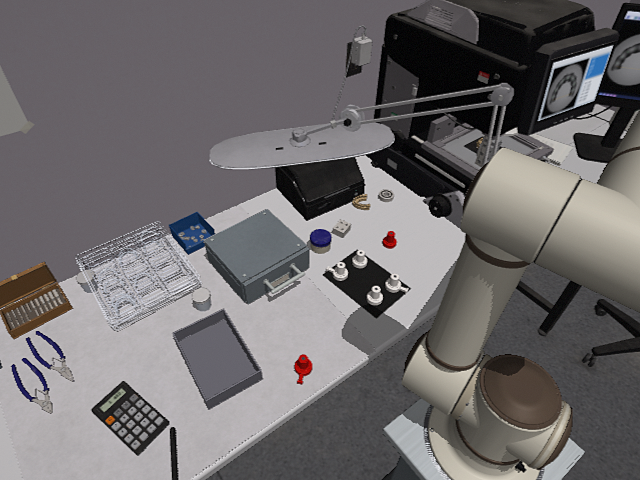

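View pics/top0.png

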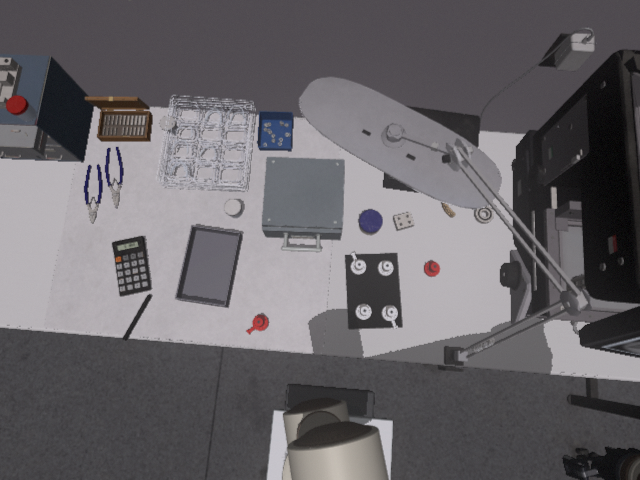

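View pics/wrist0.png

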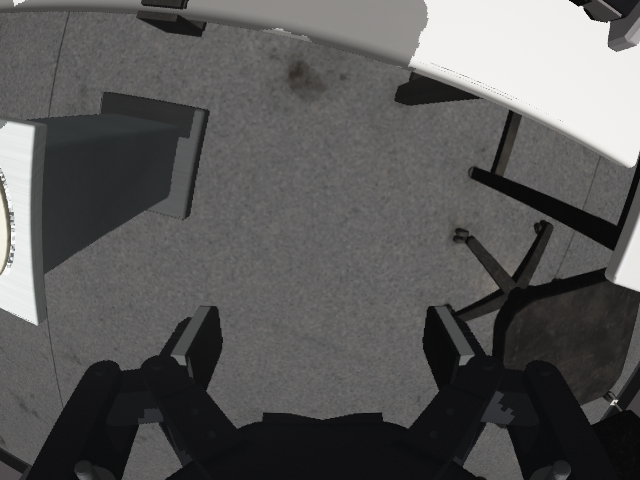

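The mat holds four mounts: top-view pixels (358,265) and (391,314) look like rejects with sprues, (386,267) and (363,311) look good. The bin is at about (210,265), the handle at (301,245), and the red look-alikes at (432,268) and (260,322). I'll zoom in and measure.

```bash
python3 - <<'E'
from h import *
im=cv2.imread('pics/top0.png')
a=cv2.resize(im[230:340,330:445],None,fx=4,fy=4,interpolation=cv2.INTER_CUBIC)
b=cv2.resize(im[145:260,250:355],None,fx=3,fy=3,interpolation=cv2.INTER_CUBIC)
c=np.zeros((max(a.shape[0],b.shape[0]),a.shape[1]+b.shape[1],3),np.uint8);c[:a.shape[0],:a.shape[1]]=a;c[:b.shape[0],a.shape[1]:]=b
cv2.imwrite('pics/z0.png',c)
cv2.imwrite('pics/z1.png',cv2.resize(cv2.imread('pics/scene0.png')[200:330,190:430],None,fx=3,fy=3,interpolation=cv2.INTER_CUBIC))
for n,u,v,z in [('mat TL',346,254,.004),('mat TR',398,253,.004),('mat BR',401,328,.004),('mat BL',348,329,.004),
 ('unit fl',263,236,.09),('unit fr',344,236,.09),('unit bl',267,158,.09),('unit br',344,158,.09),('handle L',283,242,.06),('handle R',320,243,.06),('binTL',193,226,.045),('binTR',242,231,.045),('binBR',224,306,.045),('binBL',177,300,.045),
 ('m1',358,265,.046),('m2',386,266,.046),('m3',363,310,.046),('m4',390,311,.046),('tub',371,220,.048),('pot',234,206,.052),('red1',432,267,.046),('red2',261,321,.046)]:
  print(n,plane('top',u,v,z).round(3))
E
```

```text
mat TL [ 0.586 -0.005  0.004]
mat TR [ 0.601 -0.153  0.004]
mat BR [ 0.39  -0.17   0.004]
mat BL [ 0.376 -0.025  0.004]
unit fl [0.599 0.225 0.09 ]
unit fr [0.617 0.007 0.09 ]
unit bl [0.825 0.239 0.09 ]
unit br [0.843 0.023 0.09 ]
handle L [0.594 0.173 0.06 ]
handle R [0.599 0.071 0.06 ]
binTL [0.622 0.432 0.045]
binTR [0.619 0.292 0.045]
binBR [0.407 0.315 0.045]
binBL [0.413 0.444 0.045]
m1 [ 0.549 -0.039  0.046]
m2 [ 0.552 -0.116  0.046]
m3 [ 0.427 -0.06   0.046]
m4 [ 0.43  -0.132  0.046]
tub [ 0.68  -0.067  0.048]
pot [0.688 0.323 0.052]
red1 [ 0.56  -0.242  0.046]
red2 [0.376 0.21  0.046]
```

View pics/z0.png

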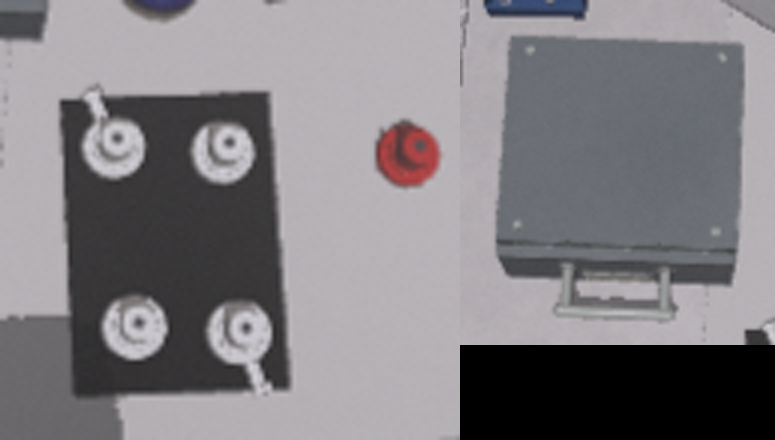

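View pics/z1.png

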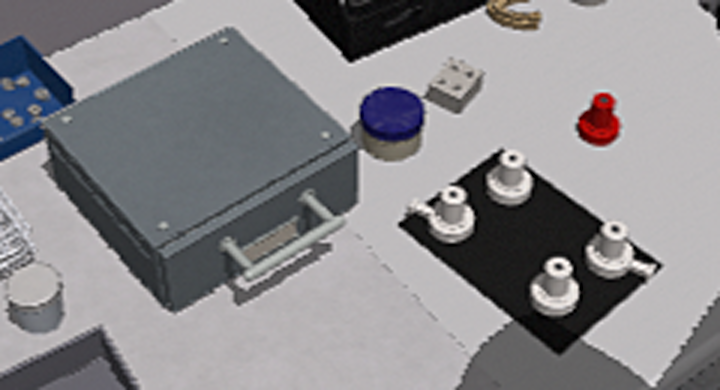

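```bash
cat >> h.py <<'E'
def to(x,y,z,yaw):
    P,R=tool(); T=Ro.from_euler('xyz',[180,0,yaw],degrees=True).as_matrix()
    s=R.T@(np.array([x,y,z])-P); r=Ro.from_matrix(R.T@T).as_rotvec()
    print('shift',s.round(4),'rot',r.round(3),'rows>=',int(np.ceil(max(np.linalg.norm(s)/.05,np.degrees(np.linalg.norm(r))/8.59))))
E
python3 - <<'E'
from h import *
for u,v in [(282.5,249),(322,248.5),(302,249)]: print('handle',plane('top',u,v,.06).round(3))
im=cv2.imread('pics/scene0.png')
# bar ends in scene zoom
for n,u,v in[('near L',190+240/3,200+278/3),('far R',190+345/3,200+215/3)]: print(n,plane('scene',u,v,.06).round(3))
to(.10,-.34,.25,-74.9)
to(.10,-.34,.25,-30)
E
```

```text
handle [0.574 0.172 0.06 ]
handle [0.584 0.064 0.06 ]
handle [0.578 0.118 0.06 ]
near L [0.572 0.181 0.06 ]
far R [0.577 0.064 0.06 ]
shift [-0.1955 -0.0079 -0.0499] rot [0.    0.001 0.   ] rows>= 5
shift [-0.1955 -0.0079 -0.0499] rot [-0.     0.001 -0.783] rows>= 6
```

```bash
python3 -m creep '[[-0.195,0,-0.05,0,0,-0.78,1],[-0.195,0,-0.05,0,0,-0.78,1],[-0.195,0,-0.05,0,0,-0.78,1],[-0.195,0,-0.05,0,0,-0.78,1],[-0.195,0,-0.05,0,0,-0.78,1],[-0.195,0,-0.05,0,0,-0.78,1],[-0.195,0,-0.05,0,0,-0.78,1]]' 40; python3 - <<'E'
from h import *
to(.34,-.03,.22,4)
E
```

```text
time: 0.85
ee_pos: [0.0925, -0.3425, 0.2506]
tcp_rot: [180.0, -0.0, -30.2]
wrist_force: [-0.7, -1.3, -1.1]
opening: 0.0855
shift [ 0.0568 -0.3946  0.0304] rot [ 0.001 -0.    -0.597] rows>= 8
```

```bash
python3 -m creep '[[0.057,-0.39,0.03,0,0,-0.6,0.45],[0.057,-0.39,0.03,0,0,-0.6,0.45],[0.057,-0.39,0.03,0,0,-0.6,0.45],[0.057,-0.39,0.03,0,0,-0.6,0.45],[0.057,-0.39,0.03,0,0,-0.6,0.45],[0.057,-0.39,0.03,0,0,-0.6,0.45],[0.057,-0.39,0.03,0,0,-0.6,0.45],[0.057,-0.39,0.03,0,0,-0.6,0.45]]'; python3 - <<'E'
from h import *
to(.53,.12,.16,4)
E
```

```text
time: 1.65
ee_pos: [0.3325, -0.0403, 0.2209]
tcp_rot: [180.0, -0.0, 4.1]
wrist_force: [1.8, -1.4, 1.0]
opening: 0.0383
shift [ 0.2085 -0.1458  0.0609] rot [ 0.    -0.     0.002] rows>= 6
```

```bash
python3 -m creep '[[0.208,-0.146,0.06,0,0,0,0.45],[0.208,-0.146,0.06,0,0,0,0.45],[0.208,-0.146,0.06,0,0,0,0.45],[0.208,-0.146,0.06,0,0,0,0.45],[0.208,-0.146,0.06,0,0,0,0.45],[0.208,-0.146,0.06,0,0,0,0.45],[0.208,-0.146,0.06,0,0,0,0.45]]'; python3 - <<'E'
from h import *
print(tool()[0]); snap('wrist','w1.png')
E
```

```text
time: 2.35
ee_pos: [0.5286, 0.1193, 0.1589]
tcp_rot: [180.0, 0.2, 4.2]
wrist_force: [-0.4, -0.3, 0.6]
opening: 0.0388
[0.52864897 0.11929736 0.15887884]
```

View pics/w1.png

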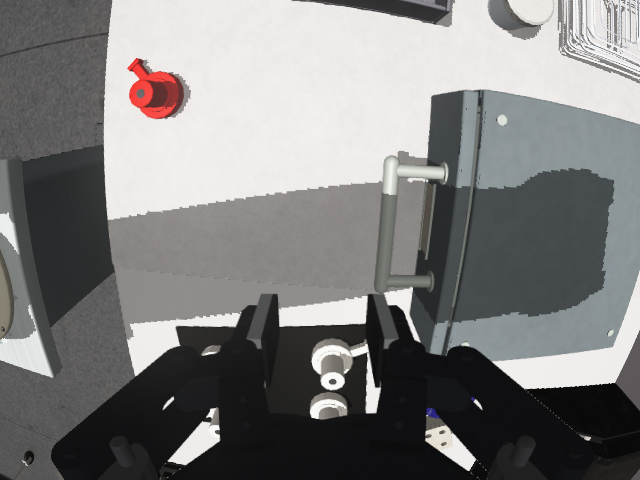

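The wrist view shows the handle bar running from about (391,160) to (382,287), to the right of the fingers.

```bash
python3 - <<'E'
from h import *
P,R=tool()
for u,v in [(391,160),(382,287),(386,224),(431,92),(411,348)]: print(wplane(u,v,.06 if u<400 else .09,P,R).round(4))
E
```

```text
[0.5744 0.1721 0.06  ]
[0.58   0.0678 0.06  ]
[0.5762 0.1221 0.06  ]
[0.5914 0.224  0.09  ]
[0.6059 0.0278 0.09  ]
```

```bash
python3 - <<'E'
from h import *
P,R=tool()
for u,v,z in [(441,172,.06),(430,283,.06),(466,92,.09),(431,92,.01)]: print(wplane(u,v,z,P,R).round(4))
to(.5765,.12,.041,3.8)
E
```

```text
[0.6148 0.1671 0.06  ]
[0.6209 0.0737 0.06  ]
[0.6163 0.228  0.09  ]
[0.6141 0.2321 0.01  ]
shift [0.0487 0.002  0.119 ] rot [0.001 0.003 0.007] rows>= 3
```

```bash
python3 -m creep '[[0.047,0.001,0.0,0,0,0.005,0.45],[0.047,0.001,0.04,0,0,0.005,0.45],[0.047,0.001,0.08,0,0,0.005,0.45],[0.047,0.001,0.118,0,0,0.005,0.45],[0.047,0.001,0.118,0,0,0.005,0.45],[0.047,0.001,0.118,0,0,0.005,0],[0.047,0.001,0.118,0,0,0.005,0],[0.047,0.001,0.118,0,0,0.005,0]]' 50
```

```text
time: 3.2
ee_pos: [0.5767, 0.1209, 0.0461]
tcp_rot: [-180.0, -0.2, 3.9]
wrist_force: [-0.2, -0.6, 0.0]
opening: 0.0002
```

```bash
python3 - <<'E'
from h import *
o=bot.get_obs();print(o['ee_pos'],o['opening'])
snap('wrist','w2.png')
E
```

```text
[0.57667012 0.12085529 0.04609191] 0.00021648441492062918
```

View pics/w2.png

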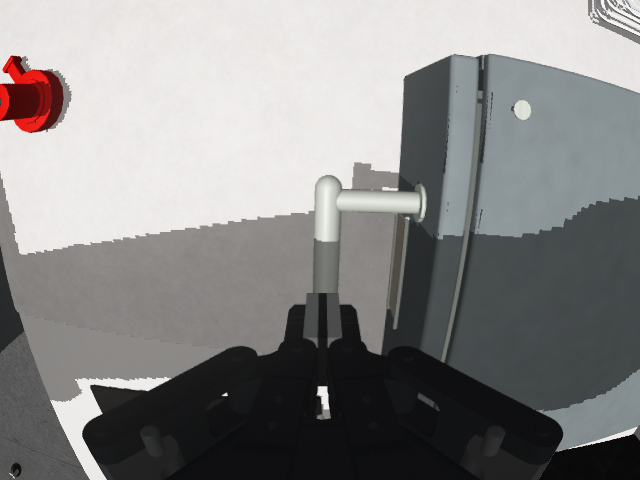

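```bash
python3 - <<'E'
from h import *
im=cv2.imread('pics/w2.png')
cv2.imwrite('pics/z2.png',cv2.resize(im[230:430,230:430],None,fx=3,fy=3,interpolation=cv2.INTER_CUBIC))
s=snap('scene','s1.png')[:,:,::-1]
cv2.imwrite('pics/z3.png',cv2.resize(s[150:350,180:440],None,fx=3,fy=3,interpolation=cv2.INTER_CUBIC))
print(bot.get_obs()['ee_pos'],bot.get_obs()['wrist_force'])
E
```

```text
[0.57623756 0.12091701 0.04504473] [ 0.02071954 -0.50722921  0.10363925]
```

View pics/z2.png

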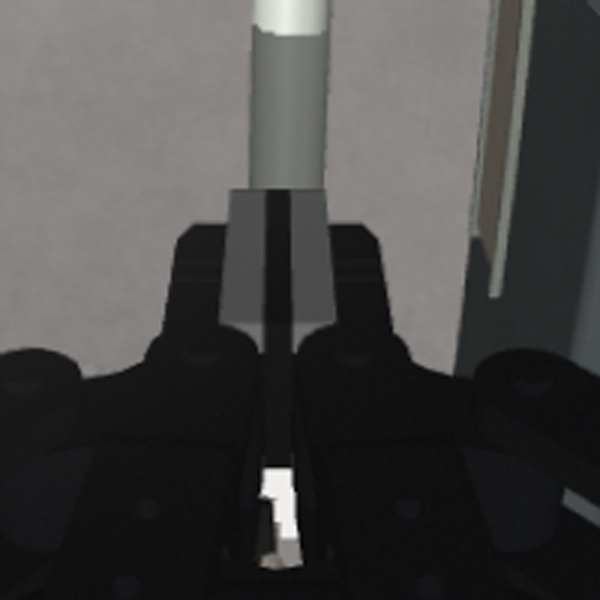

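View pics/z3.png

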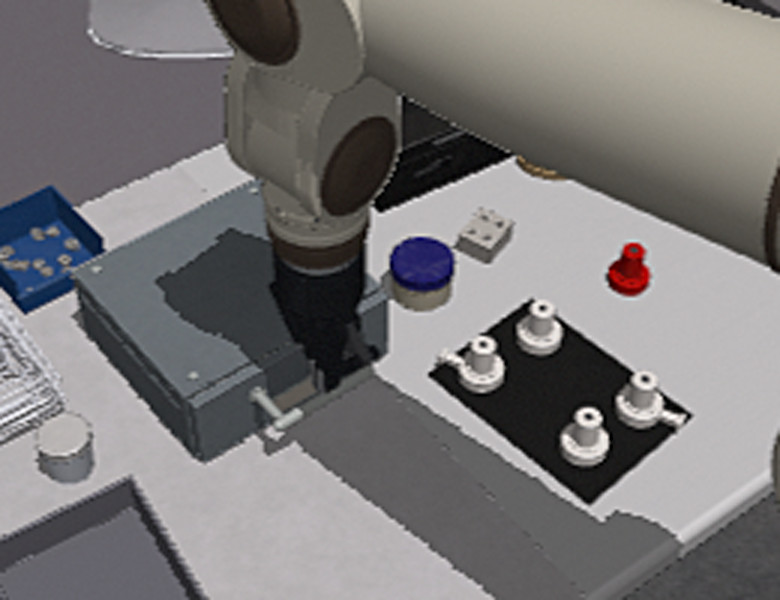

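The fingers appear to straddle the bar, though the opening reads 0. A short test pull will tell.

```bash
python3 -m creep '[[-0.015,0,0.0,0,0,0,0],[-0.03,0,0.0,0,0,0,0],[-0.03,0,0,0,0,0,0]]' 60; python3 - <<'E'
from h import *
print(bot.get_obs()['opening'])
s=snap('wrist','w3.png')
E
```

```text
time: 3.6
ee_pos: [0.5447, 0.1188, 0.044]
tcp_rot: [-180.0, -0.0, 3.9]
wrist_force: [1.5, 0.9, 1.0]
opening: -0.0
-1.4461006784324727e-05
```

View pics/w3.png

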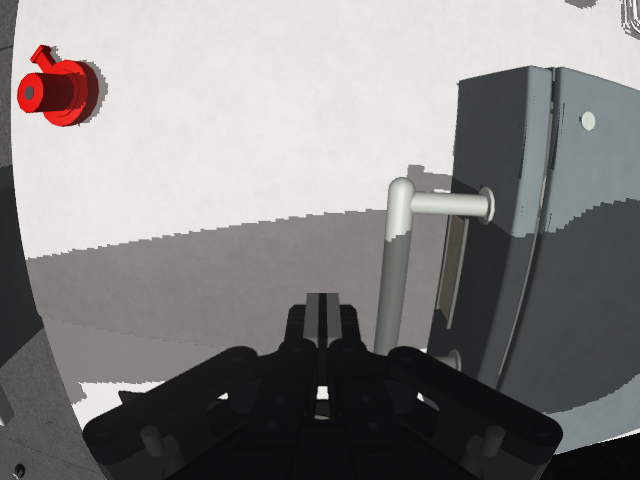

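```bash
python3 - <<'E'
from h import *
R=tool()[1]
V=[((391,163),np.array([.52865,.1193,.1589])),((327,187),np.array([.5767,.1209,.0461])),((400,188),np.array([.5447,.1188,.0440]))]
rays=[wray(*p,P,R) for p,P in V]
rays.append(ray('top',283,248.5))
A=0;b=0
for o,d in rays:
  d=d/np.linalg.norm(d);M=np.eye(3)-np.outer(d,d);A=A+M;b=b+M@o
X=np.linalg.solve(A,b);print(X)
for o,d in rays: d=d/np.linalg.norm(d);print(np.linalg.norm(np.cross(X-o,d)))
# where tool tip projects
p=optics.camera_params('wrist');M=np.array(p['mount']);K=np.array(p['camera_matrix'])
for t in [(0,0,0),(0,0,-.019),(0.0,-.011,0)]:
  c=np.linalg.inv(M)@np.array([*t,1]);r=np.hypot(c[0],c[1]);th=np.arctan2(r,c[2]);print(t,K[0,2]+K[0,0]*th*c[0]/r,K[1,2]+K[0,0]*th*c[1]/r)
E
```

```text
[0.57504109 0.1710044  0.05917811]
0.0008674938122490839
0.000772583094944182
0.0006937912636659028
0.0005222872230329816
(0, 0, 0) 324.38553926756134 278.5622931695704
(0, 0, -0.019) 324.587251016226 295.39143754271544
(0.0, -0.011, 0) 324.40857943995934 258.8869449321655
```

```bash
python3 - <<'E'
from h import *
for z in(.03,.045,.06,.08): print(z,proj('scene',[.5762,.1209,z]),proj('scene',[.5762,.1319,z]))
p=optics.camera_params('wrist');M=np.array(p['mount']);K=np.array(p['camera_matrix'])
for t in [(0,-.011,-.02),(0,-.011,-.03),(0.0,-.011,-.04)]:
  c=np.linalg.inv(M)@np.array([*t,1]);r=np.hypot(c[0],c[1]);th=np.arctan2(r,c[2]);print(t,K[0,2]+K[0,0]*th*c[0]/r,K[1,2]+K[0,0]*th*c[1]/r)
s=snap('scene','s2.png')[:,:,::-1]
cv2.imwrite('pics/z4.png',cv2.resize(s[210:310,230:360],None,fx=6,fy=6,interpolation=cv2.INTER_CUBIC))
print(tool()[0])
E
```

```text
0.03 [288.33825843 288.28703839] [285.01929247 290.14930663]
0.045 [288.16486315 284.86174801] [284.81544038 286.72732605]
0.06 [287.98834057 281.37468   ] [284.60789716 283.24338393]
0.08 [287.7479644  276.62623364] [284.32525571 278.4987989 ]
(0, -0.011, -0.02) 324.63389587413286 275.0705907040633
(0, -0.011, -0.03) 324.7645825677352 284.5394435041301
(0.0, -0.011, -0.04) 324.90972801719494 295.1285336144654
[0.54605273 0.11892202 0.04394021]
```

View pics/z4.png

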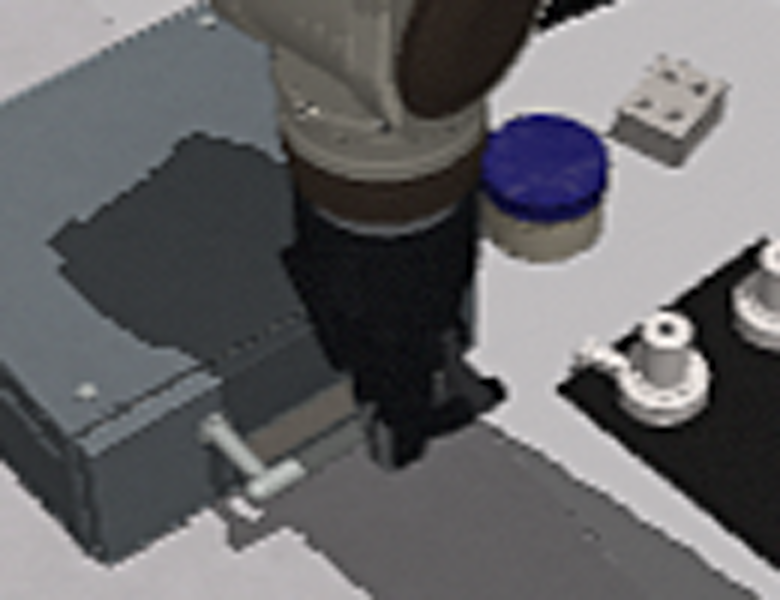

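```bash
python3 - <<'E'
from h import *
for z in(.03,.045,.06,.075,.09): print(z,proj('scene',[.546,.119,z]).round(1),proj('scene',[.546,.130,z]).round(1))
E
```

```text
0.03 [295.2 295. ] [291.8 296.9]
0.045 [295.1 291.6] [291.7 293.5]
0.06 [294.9 288.1] [291.5 290.1]
0.075 [294.8 284.6] [291.4 286.5]
0.09 [294.7 281. ] [291.2 282.9]
```

```bash
python3 -m creep '[[0,0,-0.04,0,0,0,0.45],[0,0,-0.04,0,0,0,0.45],[0.031,0.0,-0.04,0,0,0,0.45],[0.031,0.0,-0.04,0,0,0,0.45],[0.031,0,-0.02,0,0,0,0.45],[0.031,0,0,0,0,0,0.45],[0.031,0,0.01,0,0,0,0.45],[0.031,0,0.016,0,0,0,0.45]]'; python3 -m creep '[[0,0,0,0,0,0,0.45],[0,0,0,0,0,0,0],[0,0,0,0,0,0,0],[0,0,0,0,0,0,0],[0,0,0,0,0,0,0]]' 60
```

```text
time: 4.5
ee_pos: [0.5761, 0.1208, 0.0263]
tcp_rot: [180.0, 0.1, 3.9]
wrist_force: [-0.2, -0.4, 0.6]
opening: 0.0387
time: 5.0
ee_pos: [0.5771, 0.121, 0.0285]
tcp_rot: [-180.0, -0.1, 3.9]
wrist_force: [0.3, -0.1, 5.2]
opening: 0.0089
```

Now it pinches only the top of the bar: the true tips sit about 35 mm above the reported TCP. I'll go lower.

```bash
python3 -m creep '[[0,0,0,0,0,0,0.45],[0,0,0,0,0,0,0.45],[0,0,0.004,0,0,0,0.45],[0,0,0.008,0,0,0,0.45],[0,0,0.012,0,0,0,0.45],[0,0,0.016,0,0,0,0.45],[0,0,0.016,0,0,0,0.45]]';python3 -m creep '[[0,0,0,0,0,0,0],[0,0,0,0,0,0,0],[0,0,0,0,0,0,0],[0,0,0,0,0,0,0]]' 60
```

```text
time: 5.7
ee_pos: [0.5777, 0.121, 0.0124]
tcp_rot: [-180.0, -0.2, 3.9]
wrist_force: [1.1, -1.5, 5.4]
opening: 0.0382
time: 6.1
ee_pos: [0.5763, 0.1209, 0.0111]
tcp_rot: [-180.0, 0.0, 3.9]
wrist_force: [-0.4, 0.0, 2.7]
opening: 0.01
```

```bash
python3 -m creep '[[-0.02,0,0,0,0,0,0],[-0.04,0,0,0,0,0,0],[-0.06,0,0,0,0,0,0],[-0.08,0,0,0,0,0,0],[-0.1,0,0,0,0,0,0],[-0.12,0,0,0,0,0,0],[-0.14,0,0,0,0,0,0],[-0.15,0,0,0,0,0,0]]';python3 -m creep '[[-0.001,0,0,0,0,0,0],[-0.003,0,0,0,0,0,0],[-0.003,0,0,0,0,0,0]]'; python3 - <<'E'
from h import *
snap('top','t1.png'); snap('wrist','w4.png')
E
```

```text
time: 6.9
ee_pos: [0.4302, 0.1149, 0.0114]
tcp_rot: [-179.5, -0.6, 4.0]
wrist_force: [58.2, 29.1, -44.0]
opening: 0.0103
time: 7.2
ee_pos: [0.4306, 0.1148, 0.0114]
tcp_rot: [-179.5, -0.8, 4.0]
wrist_force: [39.6, 26.3, -29.0]
opening: 0.0099
```

View pics/t1.png

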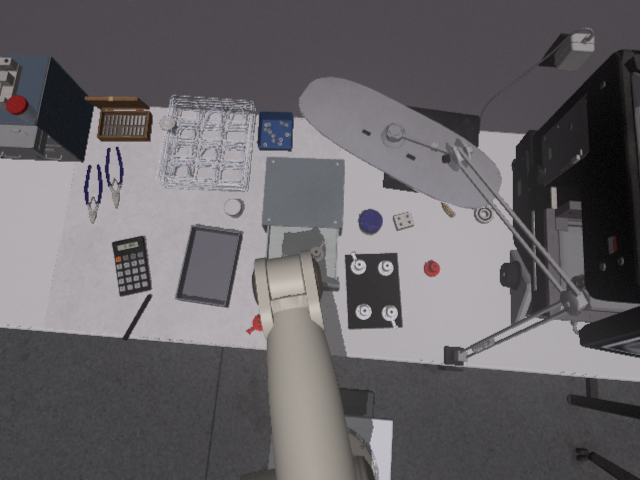

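View pics/w4.png

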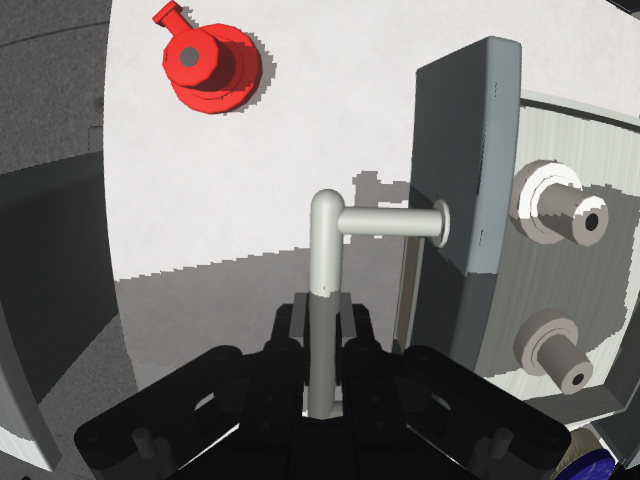

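```bash
python3 -m creep '[[0,0,0,0,0,0,0.45],[0,0,0,0,0,0,0.45],[0,0,-0.05,0,0,0,0.45],[0,0,-0.1,0,0,0,0.45],[0,0,-0.15,0,0,0,1],[0.04,0,-0.19,0,0,0,1],[0.08,0,-0.19,0,0,0,1],[0.08,0,-0.19,0,0,0,1]]'; python3 - <<'E'
from h import *
o=bot.get_obs();print(o['ee_pos'],o['tcp_rot']);snap('wrist','w5.png')
E
```

```text
time: 8.1
ee_pos: [0.5071, 0.116, 0.1994]
tcp_rot: [180.0, 0.1, 3.9]
wrist_force: [-1.9, -0.3, -1.3]
opening: 0.0851
[0.50711319 0.1159986  0.1994487 ] [1.79970762e+02 9.72114975e-02 3.86181407e+00]
```

View pics/w5.png

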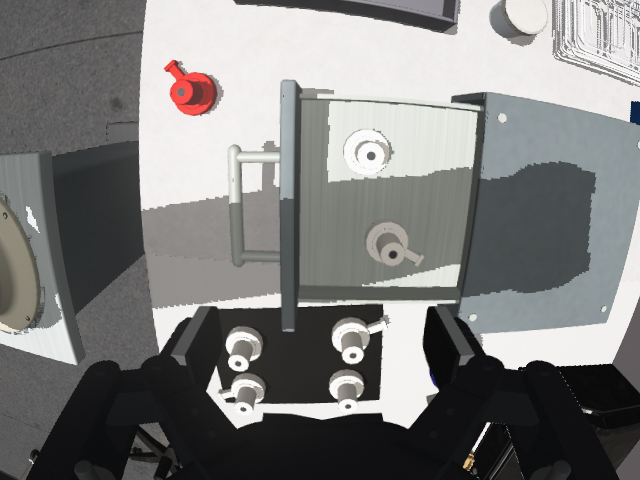

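```bash
cat >> h.py <<'E'
def wproj(t):
  p=optics.camera_params('wrist');M=np.array(p['mount']);K=np.array(p['camera_matrix'])
  c=np.linalg.inv(M)@np.array([*t,1]);r=np.hypot(c[0],c[1]);th=np.arctan2(r,c[2]);return np.array([K[0,2]+K[0,0]*th*c[0]/r,K[1,2]+K[0,0]*th*c[1]/r])
E
python3 - <<'E'
from h import *
for z in (-.013,-.03,-.04,-.05,-.06,-.07): print(z,wproj((.0425,-.011,z)).round(1),wproj((-.0425,-.011,z)).round(1))
for z in (-.073,-.09,-.1,-.11): print('body',z,wproj((0,-.038,z)).round(1),wproj((0,-.0425,z)).round(1))
P,R=tool()
for n,u,v,z in [('good stem',371,156,.058),('rej stem',393,254,.058),('rej spr tip',424,260,.02),('good foot',367,151,.026),('rej foot',386,243,.026),('bar',237,152,.06),('bar2',237,260,.06),('wall L back',480,112,.044),('wallL front',303,96,.044),('wallR front',300,288,.044),('panel L',282,82,.09),('panelR',284,330,.09),('housing L',486,94,.09),('housing R',465,320,.09),
 ('m1',240,363,.05),('m2',352,354,.05),('m3',243,408,.05),('m4',348,405,.05)]: print(n,wplane(u,v,z,P,R).round(4))
E
```

```text
-0.013 [412.3 268.3] [236.6 268.5]
-0.03 [420.7 283.4] [228.6 283.6]
-0.04 [426.3 293.5] [223.2 293.9]
-0.05 [432.5 304.9] [217.3 305.3]
-0.06 [439.4 317.7] [210.6 318.1]
-0.07 [447.1 332. ] [203.3 332.5]
body -0.073 [325.8 265.5] [325.8 251.4]
body -0.09 [326.4 291.2] [326.4 275.2]
body -0.1 [326.8 310.5] [326.9 293.3]
body -0.11 [327.3 334.1] [327.4 315.6]
good stem [0.5414 0.1669 0.058 ]
rej stem [0.571  0.0792 0.058 ]
rej spr tip [0.6141 0.0605 0.02  ]
good foot [0.5415 0.1683 0.026 ]
rej foot [0.5695 0.0787 0.026 ]
bar [0.4266 0.1637 0.06  ]
bar2 [0.4271 0.0642 0.06  ]
wall L back [0.6424 0.2181 0.044 ]
wallL front [0.4797 0.2147 0.044 ]
wallR front [0.4865 0.0321 0.044 ]
panel L [0.4659 0.2222 0.09  ]
panelR [0.4755 0.0111 0.09  ]
housing L [0.6263 0.2306 0.09  ]
housing R [0.6432 0.0292 0.09  ]
m1 [ 0.4237 -0.0643  0.05  ]
m2 [ 0.5454 -0.0409  0.05  ]
m3 [ 0.4234 -0.136   0.05  ]
m4 [ 0.5491 -0.118   0.05  ]
```

Confirmed: the pads sit about 38 mm behind the reported TCP, when shut and about 52 mm when open, so I'll correct every z for this. In the drawer the good mount is at (370,155) and the reject at (393,254), with its sprue pointing to +x. I'll start with the drawer reject.

```bash
python3 - <<'E'
from h import *
to(.5705,.079,-.008,3.9)
E
python3 -m creep '[[0.03,0.02,0.05,0,0,0,0.5],[0.061,0.041,0.1,0,0,0,0.5],[0.061,0.041,0.13,0,0,0,0.5],[0.061,0.041,0.13,0,0,0,0.5]]' 40; python3 - <<'E'
from h import *
o=bot.get_obs();print(o['ee_pos'],o['tcp_rot']);snap('wrist','w6.png')
to(.5705,.079,-.008,3.9)
E
```

```text
shift [0.0639 0.041  0.2072] rot [ 0.001  0.003 -0.001] rows>= 5
time: 8.55
ee_pos: [0.5634, 0.0776, 0.0642]
tcp_rot: [179.9, 0.6, 3.8]
wrist_force: [-0.7, -0.2, -0.2]
opening: 0.0426
[0.56335939 0.07759106 0.06415019] [179.94386674   0.62288103   3.82121   ]
shift [ 0.0068 -0.0003  0.0759] rot [ 0.001  0.007 -0.001] rows>= 2
```

View pics/w6.png

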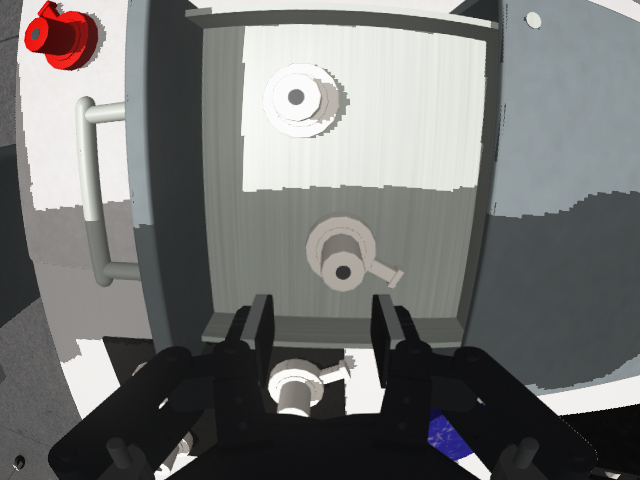

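```bash
python3 - <<'E'
from h import *
P,R=tool()
print(wplane(343,272,.058,P,R),wplane(341,246,.026,P,R),wplane(295,97,.058,P,R),wplane(302,104,.026,P,R))
to(.5705,.079,-.008,3.9)
E
```

```text
[0.57436651 0.07833743 0.058     ] [0.57425736 0.08186292 0.026     ] [0.54375428 0.16858101 0.058     ] [0.54537557 0.16630716 0.026     ]
shift [ 0.0068 -0.0003  0.0759] rot [ 0.001  0.007 -0.001] rows>= 2
```

```bash
python3 -m creep '[[0.005,-0.001,0.0,0,0,0,0.5],[0.005,-0.001,0.03,0,0,0,0.5],[0.005,-0.001,0.055,0,0,0,0.5],[0.005,-0.001,0.077,0,0,0,0.5],[0.005,-0.001,0.077,0,0,0,0.5]]';  python3 -m creep '[[0,0,0,0,0,0,0],[0,0,0,0,0,0,0],[0,0,0,0,0,0,0],[0,0,0,0,0,0,0]]' 40
```

```text
time: 9.1
ee_pos: [0.5722, 0.0812, -0.0051]
tcp_rot: [-180.0, -0.1, 3.9]
wrist_force: [-0.7, 0.3, -0.1]
opening: 0.0426
time: 9.5
ee_pos: [0.5736, 0.0811, -0.0028]
tcp_rot: [-180.0, -0.2, 3.9]
wrist_force: [-0.6, 0.9, 7.6]
opening: 0.0228
```

```bash
python3 -m creep '[[0,0,-0.04,0,0,0,0],[0,0,-0.08,0,0,0,0],[0,0,-0.12,0,0,0,0],[0,0,-0.12,0,0,0,0]]'; python3 - <<'E'
from h import *
snap('wrist','w7.png'); to(.555,.40,.12,3.9)
E
```

```text
time: 9.9
ee_pos: [0.5749, 0.0809, 0.122]
tcp_rot: [-180.0, -0.6, 3.9]
wrist_force: [0.2, -0.5, -0.8]
opening: 0.023
shift [ 0.0027 -0.3197 -0.0011] rot [-0.001 -0.007 -0.   ] rows>= 7
```

View pics/w7.png

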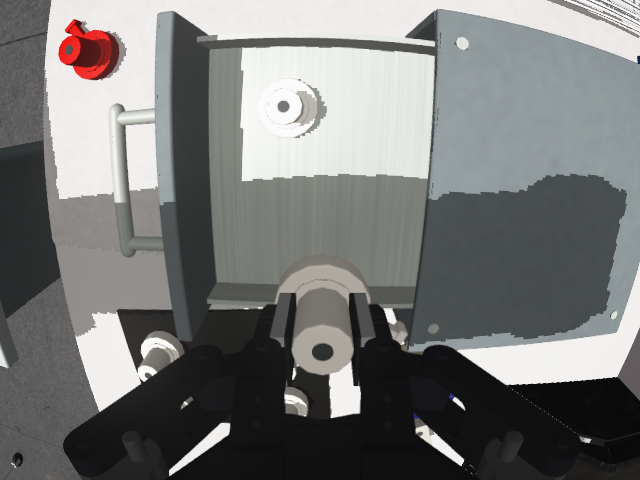

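```bash
python3 -m creep '[[0,-0.045,0,0,0,0,0],[0,-0.09,0,0,0,0,0],[0,-0.135,0,0,0,0,0],[0,-0.18,0,0,0,0,0],[0.001,-0.225,0,0,0,0,0],[0.002,-0.27,0,0,0,0,0],[0.003,-0.31,0,0,0,0,0],[0.003,-0.319,0,0,0,0,0]]'; python3 - <<'E'
from h import *
snap('wrist','w8.png'); to(.555,.40,-.006,3.9)
E
```

```text
time: 10.75
ee_pos: [0.552, 0.4027, 0.1127]
tcp_rot: [180.0, 0.1, 4.1]
wrist_force: [-0.2, -0.4, 0.2]
opening: 0.0226
shift [0.0029 0.0022 0.1187] rot [0.    0.002 0.003] rows>= 3
```

View pics/w8.png

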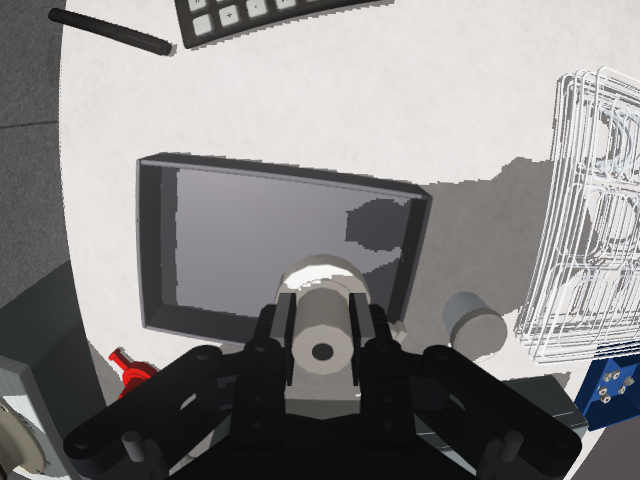

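```bash
python3 - <<'E'
from h import *
P,R=tool()
for u,v in[(138,158),(432,194),(144,327)]: print(wplane(u,v,.045,P,R).round(3))
E
```

```text
[0.416 0.452 0.045]
[0.624 0.438 0.045]
[0.407 0.312 0.045]
```

```bash
python3 -m creep '[[0,0.003,0.04,0,0,0,0],[0,0.003,0.08,0,0,0,0],[0,0.003,0.11,0,0,0,0],[0,0.003,0.118,0,0,0,0],[0,0.003,0.118,0,0,0,0],[0,0.003,0.118,0,0,0,0.55],[0,0.003,0.118,0,0,0,0.55],[0,0.003,0.118,0,0,0,0.55]]'; python3 -m creep '[[0,0,-0.05,0,0,0,0.55],[0,0,-0.1,0,0,0,0.55],[0,0,-0.15,0,0,0,0.55],[0,0,-0.15,0,0,0,0.55]]'; python3 - <<'E'
from h import *
snap('wrist','w9.png'); to(.5454,-.04,.13,-40); to(.4237,-.064,.13,3.9)
E
```

```text
time: 11.6
ee_pos: [0.5545, 0.3965, -0.0019]
tcp_rot: [-179.9, -0.1, 3.9]
wrist_force: [-0.6, -0.1, 0.7]
opening: 0.0468
time: 12.0
ee_pos: [0.556, 0.3977, 0.1561]
tcp_rot: [-179.6, -0.6, 3.9]
wrist_force: [0.2, -0.2, 0.2]
opening: 0.0473
shift [-0.0398  0.4356  0.0198] rot [-0.007 -0.005  0.766] rows>= 9
shift [-0.1628  0.4513  0.0188] rot [-0.005 -0.007  0.   ] rows>= 10
```

View pics/w9.png

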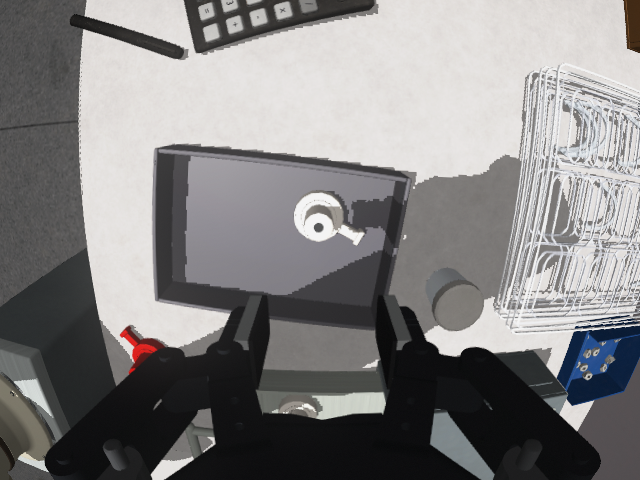

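```bash
python3 -m creep '[[-0.01,0.05,-0.03,0,0,0,0.55],[-0.02,0.1,-0.04,0,0,0,0.55],[-0.03,0.15,-0.04,0,0,0,0.55],[-0.04,0.2,-0.04,0,0,0,0.55],[-0.05,0.25,-0.04,0,0,0,0.55],[-0.06,0.3,-0.04,0,0,0,0.55],[-0.08,0.35,-0.04,0,0,0,0.55],[-0.1,0.39,-0.04,0,0,0,0.55]]'; python3 -m creep '[[0,0.05,0,0,0,0,0.55],[0,0.1,0,0,0,0,0.55],[0,0.1,0,0,0,0,0.55]]'; python3 - <<'E'
from h import *
o=bot.get_obs();print(o['ee_pos'],o['tcp_rot']);snap('wrist','w10.png')
E
```

```text
time: 12.85
ee_pos: [0.4839, 0.0101, 0.1855]
tcp_rot: [180.0, 0.0, 3.9]
wrist_force: [0.6, -1.1, 0.5]
opening: 0.0467
time: 13.15
ee_pos: [0.4911, -0.0928, 0.1855]
tcp_rot: [179.9, 0.0, 3.6]
wrist_force: [-0.3, -0.0, -0.3]
opening: 0.047
[ 0.4910763  -0.09276183  0.18553466] [1.79940206e+02 3.23373904e-02 3.56430753e+00]
```

View pics/w10.png

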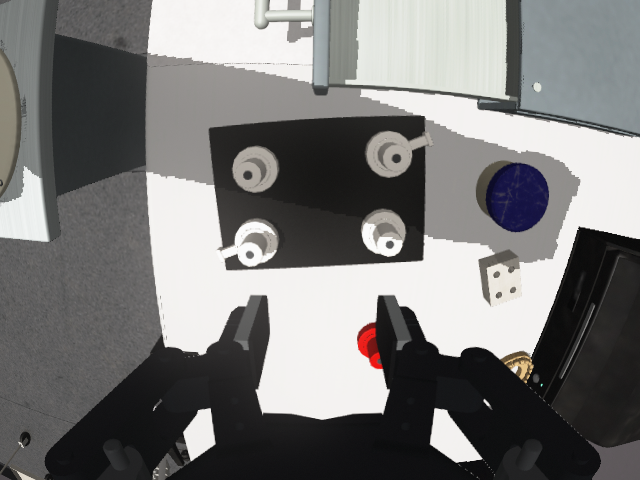

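Rejects A at (397,157) and C (250,254) have sprues; B (247,174) and D (388,244) are good.

```bash
python3 - <<'E'
from h import *
P,R=tool()
for n,s,f in [('A',(397,158),(389,154)),('B',(247,175),(255,169)),('C',(250,254),(256,241)),('D',(388,244),(383,232))]:
  print(n,wplane(*s,.050,P,R).round(4),wplane(*f,.018,P,R).round(4))
print('A sprue',wplane(431,138,.012,P,R),'C spr',wplane(222,254,.012,P,R))
to(.549,-.04,.18,3.9)
E
```

```text
A [ 0.55   -0.0386  0.05  ] [ 0.5487 -0.0386  0.018 ]
B [ 0.4237 -0.0612  0.05  ] [ 0.4249 -0.0605  0.018 ]
C [ 0.4268 -0.1332  0.05  ] [ 0.4269 -0.1317  0.018 ]
D [ 0.5505 -0.1158  0.05  ] [ 0.5507 -0.1146  0.018 ]
A sprue [ 0.5894025  -0.01957891  0.012     ] C spr [ 0.38998782 -0.15034463  0.012     ]
shift [ 0.061  -0.0467  0.0055] rot [-0.     0.001 -0.005] rows>= 2
```

```bash
python3 -m creep '[[0.05,-0.04,0.03,0,0,0,0.5],[0.061,-0.046,0.08,0,0,0,0.5],[0.061,-0.046,0.12,0,0,0,0.5],[0.061,-0.046,0.12,0,0,0,0.5],[0.061,-0.046,0.12,0,0,0,0.5]]'; python3 - <<'E'
from h import *
to(.549,-.039,-.007,3.9)
E
```

```text
time: 13.7
ee_pos: [0.5482, -0.0369, 0.0657]
tcp_rot: [-180.0, 0.2, 4.0]
wrist_force: [0.7, -0.2, 0.7]
opening: 0.0425
shift [0.0009 0.0021 0.0727] rot [-0.     0.003  0.001] rows>= 2
```

```bash
python3 -m creep '[[0.001,0.002,0.035,0,0,0,0.5],[0.001,0.002,0.065,0,0,0,0.5],[0.001,0.002,0.073,0,0,0,0.5],[0.001,0.002,0.073,0,0,0,0.5],[0.001,0.002,0.073,0,0,0,0],[0.001,0.002,0.073,0,0,0,0],[0.001,0.002,0.073,0,0,0,0],[0.001,0.002,0.073,0,0,0,0]]' 40; python3 -m creep '[[0,0,-0.05,0,0,0,0],[0,0,-0.1,0,0,0,0],[0,0,-0.15,0,0,0,0],[0,0,-0.15,0,0,0,0]]'; python3 - <<'E'
from h import *
snap('wrist','w11.png')
to(.5,.34,.14,3.9)
E
```

```text
time: 14.5
ee_pos: [0.5521, -0.0399, -0.0039]
tcp_rot: [180.0, -0.2, 3.9]
wrist_force: [-0.6, 0.7, 6.8]
opening: 0.0226
time: 14.9
ee_pos: [0.5537, -0.04, 0.1527]
tcp_rot: [179.9, -0.7, 3.9]
wrist_force: [-0.4, -0.1, -0.7]
opening: 0.0225
shift [-0.0269 -0.3826  0.0082] rot [ 0.001 -0.009 -0.   ] rows>= 8
```

View pics/w11.png

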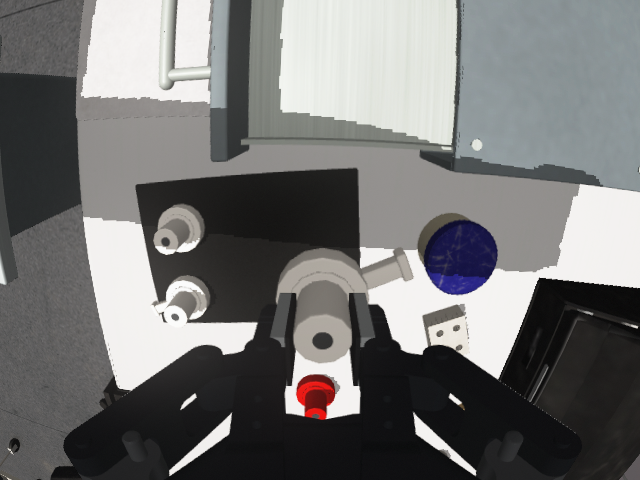

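```bash
python3 -m creep '[[0,-0.045,0,0,0,0,0],[-0.005,-0.095,0,0,0,0,0],[-0.01,-0.145,0,0,0,0,0],[-0.015,-0.195,0,0,0,0,0],[-0.02,-0.245,0,0,0,0,0],[-0.025,-0.295,0.0,0,0,0,0],[-0.027,-0.34,0,0,0,0,0],[-0.027,-0.38,0,0,0,0,0]]'; python3 -m creep '[[0,0,0,0,0,0,0],[0,0,0,0,0,0,0]]';  python3 - <<'E'
from h import *
to(.5,.34,-.004,3.9)
E
```

```text
time: 15.75
ee_pos: [0.4966, 0.3398, 0.1431]
tcp_rot: [-180.0, 0.0, 4.0]
wrist_force: [1.3, 0.5, 0.0]
opening: 0.0228
time: 15.95
ee_pos: [0.4971, 0.3381, 0.1426]
tcp_rot: [180.0, 0.1, 4.0]
wrist_force: [0.5, -0.7, -0.1]
opening: 0.0226
shift [ 0.0031 -0.0018  0.1466] rot [0.001 0.001 0.002] rows>= 3
```

```bash
python3 -m creep '[[0.002,-0.001,0.05,0,0,0,0],[0.002,-0.001,0.1,0,0,0,0],[0.002,-0.001,0.13,0,0,0,0],[0.002,-0.001,0.142,0,0,0,0],[0.002,-0.001,0.142,0,0,0,0],[0.002,-0.001,0.142,0,0,0,0.55],[0.002,-0.001,0.142,0,0,0,0.55],[0.002,-0.001,0.142,0,0,0,0.55]]'; python3 -m creep '[[0,0,-0.05,0,0,0,0.55],[0,0,-0.1,0,0,0,0.55],[0,0,-0.15,0,0,0,0.55],[0,0,-0.17,0,0,0,0.55]]'; python3 - <<'E'
from h import *
snap('wrist','w12.png'); to(.427,-.132,.17,3.9)
E
```

```text
time: 16.75
ee_pos: [0.5007, 0.3392, 0.0032]
tcp_rot: [-179.9, -0.1, 3.9]
wrist_force: [0.2, 0.9, 0.1]
opening: 0.0471
time: 17.15
ee_pos: [0.5009, 0.3396, 0.178]
tcp_rot: [-179.8, -0.4, 3.9]
wrist_force: [0.7, 0.4, -0.6]
opening: 0.0474
shift [-0.1063  0.4658  0.0062] rot [-0.005 -0.009  0.   ] rows>= 10
```

View pics/w12.png

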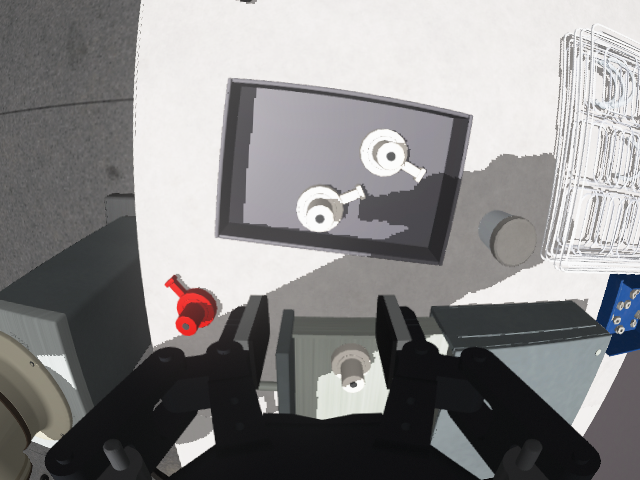

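```bash
python3 -m creep '[[-0.01,0.05,0,0,0,0,0.5],[-0.02,0.1,0,0,0,0,0.5],[-0.03,0.15,0,0,0,0,0.5],[-0.04,0.2,0,0,0,0,0.5],[-0.05,0.25,0,0,0,0,0.5],[-0.06,0.295,0,0,0,0,0.5],[-0.07,0.34,0,0,0,0,0.5],[-0.08,0.385,0,0,0,0,0.5]]'; python3 -m creep '[[-0.01,0.04,0,0,0,0,0.5],[-0.026,0.08,0,0,0,0,0.5],[-0.026,0.08,0,0,0,0,0.5],[-0.026,0.08,0,0,0,0,0.5]]'; python3 - <<'E'
from h import *
o=bot.get_obs();print(o['ee_pos']);snap('wrist','w13.png'); to(.427,-.132,-.006,3.9)
E
```

```text
time: 18.0
ee_pos: [0.4455, -0.0527, 0.172]
tcp_rot: [180.0, -0.1, 3.9]
wrist_force: [-0.3, 0.4, 0.2]
opening: 0.0426
time: 18.4
ee_pos: [0.4254, -0.1332, 0.1717]
tcp_rot: [180.0, -0.1, 3.8]
wrist_force: [1.3, 0.2, 0.6]
opening: 0.0428
[ 0.4253572  -0.13323855  0.1717137 ]
shift [ 0.0012 -0.0003  0.1776] rot [ 0.    -0.001 -0.001] rows>= 4
```

View pics/w13.png

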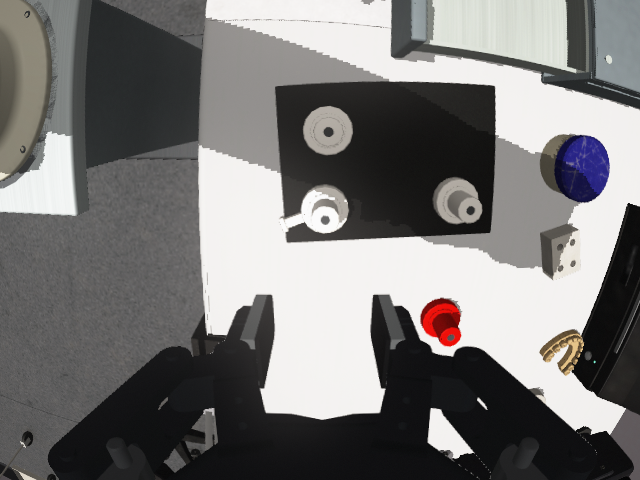

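```bash
python3 - <<'E'
from h import *
P,R=tool()
for n,s,f in [('B',(328,132),(328,131)),('C',(325,220),(325,209)),('D',(470,209),(457,200))]:
  print(n,wplane(*s,.050,P,R).round(4),wplane(*f,.018,P,R).round(4))
E
python3 -m creep '[[0.001,0,0.05,0,0,0,0.5],[0.001,0,0.1,0,0,0,0.5],[0.001,0,0.14,0,0,0,0.5],[0.001,0,0.165,0,0,0,0.5],[0.001,0,0.176,0,0,0,0.5],[0.001,0,0.176,0,0,0,0.5]]'; python3 - <<'E'
from h import *
o=bot.get_obs();print(o['ee_pos'],o['wrist_force'])
E
```

```text
B [ 0.4246 -0.0628  0.05  ] [ 0.4251 -0.0631  0.018 ]
C [ 0.4271 -0.1352  0.05  ] [ 0.4273 -0.1338  0.018 ]
D [ 0.5521 -0.1161  0.05  ] [ 0.5513 -0.1155  0.018 ]
time: 19.05
ee_pos: [0.4262, -0.1312, -0.0056]
tcp_rot: [-180.0, 0.1, 4.0]
wrist_force: [-0.8, 0.8, 1.2]
opening: 0.0426
[ 0.42615025 -0.13123749 -0.00560107] [-0.81804456  0.75093113  1.21590737]
```

```bash
python3 -m creep '[[0,0.002,0,0,0,0,0.5],[0,0.002,0,0,0,0,0],[0,0.002,0,0,0,0,0],[0,0.002,0,0,0,0,0],[0,0.002,0,0,0,0,0],[0,0.002,-0.05,0,0,0,0],[0,0.002,-0.1,0,0,0,0],[0,0.002,-0.16,0,0,0,0]]' 40; python3 -m creep '[[0,-0.04,-0.01,0,0,0,0],[0.005,-0.085,-0.01,0,0,0,0],[0.01,-0.13,-0.01,0,0,0,0],[0.02,-0.175,-0.01,0,0,0,0],[0.03,-0.22,-0.01,0,0,0,0],[0.04,-0.265,-0.01,0,0,0,0],[0.05,-0.31,-0.01,0,0,0,0],[0.06,-0.355,-0.01,0,0,0,0]]'; python3 - <<'E'
from h import *
to(.468,.398,.15,3.9)
E
```

```text
time: 19.85
ee_pos: [0.4264, -0.1344, 0.1478]
tcp_rot: [180.0, -0.0, 3.9]
wrist_force: [1.1, -0.8, -0.3]
opening: 0.0225
time: 20.65
ee_pos: [0.4626, 0.226, 0.1562]
tcp_rot: [-180.0, -0.1, 3.9]
wrist_force: [0.9, 0.1, -0.4]
opening: 0.0225
shift [ 0.0171 -0.1712  0.0063] rot [-0.001 -0.002 -0.   ] rows>= 4
```

```bash
python3 -m creep '[[0.005,-0.045,0,0,0,0,0],[0.01,-0.09,0,0,0,0,0],[0.015,-0.135,0,0,0,0,0],[0.017,-0.17,0,0,0,0,0],[0.017,-0.17,0,0,0,0,0],[0.017,-0.17,0,0,0,0,0]]'; python3 - <<'E'
from h import *
snap('wrist','w14.png')
to(.468,.398,.0,3.9)
E
```

```text
time: 21.25
ee_pos: [0.4676, 0.3951, 0.1553]
tcp_rot: [180.0, 0.0, 4.0]
wrist_force: [0.6, 0.1, -0.5]
opening: 0.0219
shift [ 0.0004 -0.0037  0.1555] rot [ 0. -0.  0.] rows>= 4
```

View pics/w14.png

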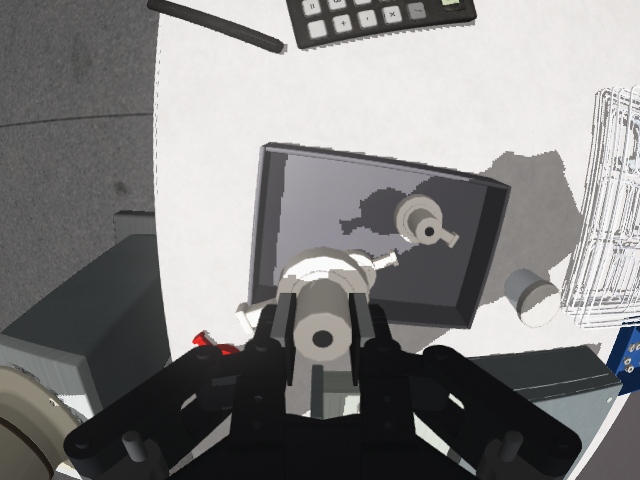

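```bash
python3 -m creep '[[0,-0.003,0.05,0,0,0,0],[0,-0.003,0.1,0,0,0,0],[0,-0.003,0.14,0,0,0,0],[0,-0.003,0.155,0,0,0,0],[0,-0.003,0.155,0,0,0,0],[0,-0.003,0.155,0,0,0,0.5],[0,-0.003,0.155,0,0,0,0.5],[0,-0.003,0.155,0,0,0,0.5]]'; python3 -m creep '[[0,0,-0.05,0,0,0,0.5],[0,0,-0.1,0,0,0,0.5],[0,0,-0.15,0,0,0,0.5],[0,0.05,-0.17,0,0,0,0.5],[0,0.1,-0.17,0,0,0,0.5]]'; python3 - <<'E'
from h import *
o=bot.get_obs();print(o['ee_pos']);snap('wrist','w15.png'); to(.425,-.063,.17,3.9)
E
```

```text
time: 22.1
ee_pos: [0.4685, 0.3982, 0.002]
tcp_rot: [-179.9, -0.1, 3.9]
wrist_force: [-0.4, 0.1, 0.6]
opening: 0.0425
time: 22.6
ee_pos: [0.4754, 0.3022, 0.1746]
tcp_rot: [-179.8, -0.4, 4.0]
wrist_force: [0.5, -0.8, 0.9]
opening: 0.0429
[0.47539258 0.30222689 0.17460486]
shift [-0.0741  0.3542  0.0037] rot [ 0.    -0.004 -0.001] rows>= 8
```

View pics/w15.png

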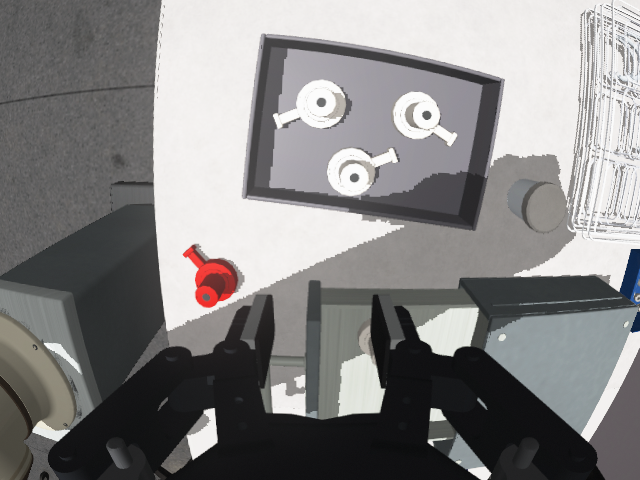

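```bash
python3 -m creep '[[-0.01,0.045,0,0,0,0,0.5],[-0.02,0.09,0,0,0,0,0.5],[-0.03,0.135,0,0,0,0,0.5],[-0.04,0.18,0,0,0,0,0.5],[-0.05,0.225,0,0,0,0,0.5],[-0.06,0.27,0,0,0,0,0.5],[-0.07,0.31,0,0,0,0,0.5],[-0.075,0.353,0,0,0,0,0.5]]'; python3 -m creep '[[0,0,0,0,0,0,0.5],[0,0,0,0,0,0,0.5]]'; python3 - <<'E'
from h import *
o=bot.get_obs();print(o['ee_pos']);snap('wrist','w16.png'); to(.425,-.063,-.006,3.9)
E
```

```text
time: 23.45
ee_pos: [0.4227, -0.0574, 0.1712]
tcp_rot: [180.0, -0.1, 3.9]
wrist_force: [1.0, 0.3, -0.6]
opening: 0.0429
time: 23.65
ee_pos: [0.4234, -0.0567, 0.1708]
tcp_rot: [180.0, -0.1, 3.7]
wrist_force: [-0.7, -0.2, 0.8]
opening: 0.0427
[ 0.42336505 -0.05666981  0.17078108]
shift [0.0009 0.0073 0.1766] rot [-0.    -0.001 -0.001] rows>= 4
```

View pics/w16.png

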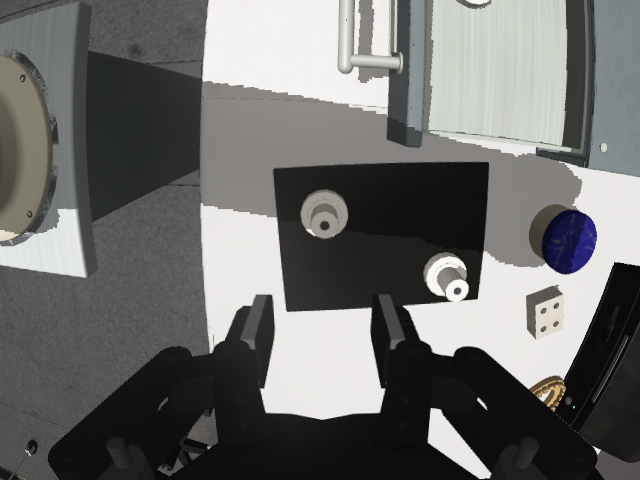

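```bash
python3 - <<'E'
from h import *
P,R=tool()
for n,s,f in [('B',(325,226),(324,214)),('D',(457,291),(446,275))]:
  print(n,wplane(*s,.050,P,R).round(4),wplane(*f,.018,P,R).round(4))
E
```

```text
B [ 0.4252 -0.0635  0.05  ] [ 0.4244 -0.0617  0.018 ]
D [ 0.5524 -0.1179  0.05  ] [ 0.551  -0.1158  0.018 ]
```

```bash
python3 -m creep '[[0.001,0.006,0.05,0,0,0,0.5],[0.001,0.006,0.1,0,0,0,0.5],[0.001,0.006,0.14,0,0,0,0.5],[0.001,0.006,0.165,0,0,0,0.5],[0.001,0.006,0.176,0,0,0,0.5],[0.001,0.006,0.176,0,0,0,0.5],[0.001,0.006,0.176,0,0,0,0],[0.001,0.006,0.176,0,0,0,0]]' 40; python3 -m creep '[[0,0,0,0,0,0,0],[0,0,0,0,0,0,0],[0,0,-0.05,0,0,0,0],[0,0,-0.1,0,0,0,0],[0,0,-0.15,0,0,0,0],[0,0,-0.17,0,0,0,0]]'; python3 - <<'E'
from h import *
to(.588,.075,.16,3.9)
E
```

```text
time: 24.5
ee_pos: [0.4261, -0.0616, -0.004]
tcp_rot: [180.0, -0.2, 3.9]
wrist_force: [-0.3, 1.3, 0.8]
opening: 0.0227
time: 25.1
ee_pos: [0.4262, -0.062, 0.1697]
tcp_rot: [179.9, -0.4, 3.9]
wrist_force: [0.0, 0.0, -1.2]
opening: 0.0227
shift [ 0.1707 -0.1258  0.0107] rot [ 0.001 -0.007 -0.   ] rows>= 5
```

```bash
python3 -m creep '[[0.04,-0.03,0.0,0,0,0,0],[0.08,-0.06,0.0,0,0,0,0],[0.12,-0.09,0,0,0,0,0],[0.16,-0.12,0,0,0,0,0],[0.171,-0.126,0,0,0,0,0],[0.171,-0.126,0,0,0,0,0],[0.171,-0.126,0,0,0,0,0]]'; python3 - <<'E'
from h import *
snap('wrist','w17.png')
to(.588,.075,.006,3.9)
E
```

```text
time: 25.8
ee_pos: [0.5865, 0.0753, 0.1643]
tcp_rot: [180.0, 0.0, 3.9]
wrist_force: [-1.2, 0.2, 0.4]
opening: 0.0224
shift [1.700e-03 1.000e-04 1.586e-01] rot [ 0.    -0.    -0.001] rows>= 4
```

View pics/w17.png

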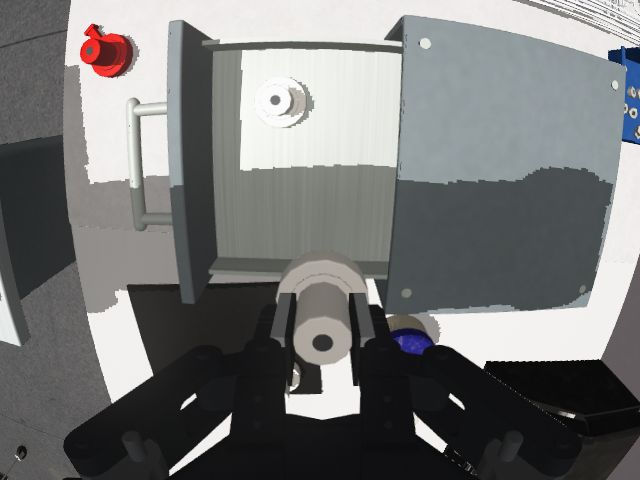

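```bash
python3 -m creep '[[0,0,0.05,0,0,0,0],[0,0,0.1,0,0,0,0],[0,0,0.14,0,0,0,0],[0,0,0.155,0,0,0,0],[0,0,0.159,0,0,0,0],[0,0,0.159,0,0,0,0],[0,0,0.159,0,0,0,0.4],[0,0,0.159,0,0,0,0.4]]'; python3 -m creep '[[0,0,0,0,0,0,0.4],[0,0,-0.05,0,0,0,0.4],[0,0,-0.1,0,0,0,0.4],[0,0,-0.15,0,0,0,0.4],[0,0,-0.15,0,0,0,0.5]]'; python3 - <<'E'
from h import *
snap('wrist','w18.png')
to(.5517,-.1165,.17,3.9)
E
```

```text
time: 26.65
ee_pos: [0.5866, 0.0754, 0.0076]
tcp_rot: [180.0, -0.0, 3.9]
wrist_force: [-10.8, -0.8, 4.6]
opening: 0.0339
time: 27.15
ee_pos: [0.5901, 0.076, 0.1657]
tcp_rot: [-180.0, -0.8, 3.9]
wrist_force: [-0.3, 0.7, -0.3]
opening: 0.0427
shift [-0.0505  0.1894 -0.0087] rot [-0.001 -0.011 -0.   ] rows>= 4
```

View pics/w18.png

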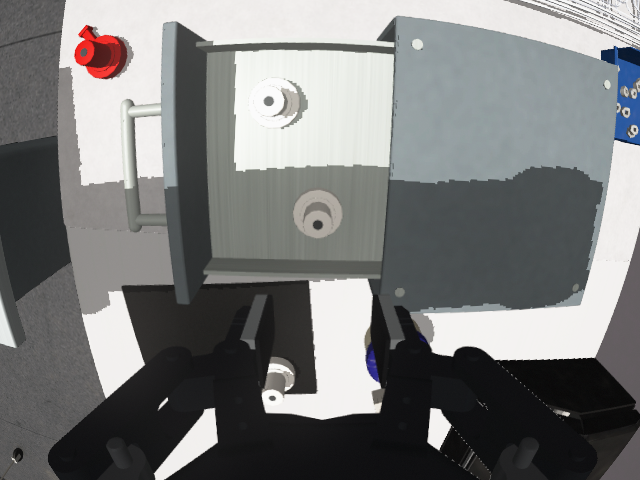

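```bash
python3 - <<'E'
from h import *
P,R=tool()
for n,s,f in [('B',(318,225),(317,214)),('G1',(268,101),(274,104))]:
  print(n,wplane(*s,.058,P,R).round(4),wplane(*f,.026,P,R).round(4))
for u,v in [(129,104),(137,221)]: print('bar',wplane(u,v,.06,P,R).round(4))
E
python3 -m creep '[[-0.01,0.045,0,0,0,0,0.5],[-0.02,0.09,0,0,0,0,0.5],[-0.03,0.135,0,0,0,0,0.5],[-0.05,0.18,0,0,0,0,0.5],[-0.05,0.19,0,0,0,0,0.5],[-0.05,0.19,0,0,0,0,0.5]]'; python3 - <<'E'
from h import *
o=bot.get_obs();print(o['ee_pos']);snap('wrist','w19.png'); to(.5517,-.1165,-.005,3.9)
E
```

```text
B [0.5861 0.0738 0.058 ] [0.5852 0.0742 0.026 ]
G1 [0.543  0.1673 0.058 ] [0.5437 0.1662 0.026 ]
bar [0.4291 0.1663 0.06  ]
bar [0.4336 0.0691 0.06  ]
time: 27.8
ee_pos: [0.5497, -0.119, 0.1557]
tcp_rot: [180.0, -0.1, 3.7]
wrist_force: [0.6, 1.8, 0.1]
opening: 0.0426
[ 0.54968585 -0.11899951  0.15574565]
shift [ 0.0017 -0.0011  0.1606] rot [ 0.    -0.001 -0.002] rows>= 4
```

View pics/w19.png

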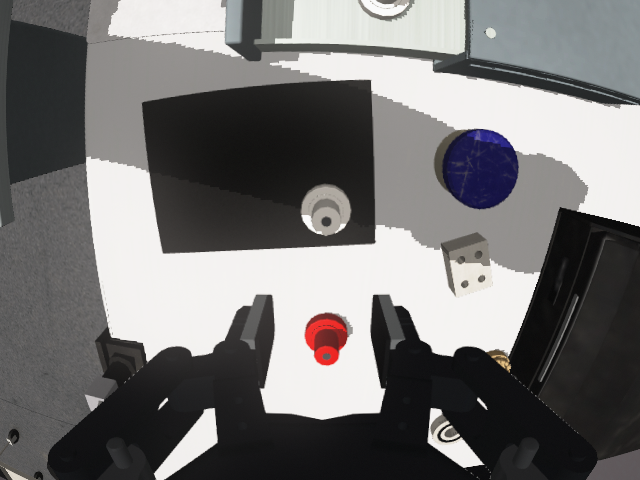

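```bash
python3 -m creep '[[0.002,-0.001,0.05,0,0,0,0.5],[0.002,-0.001,0.1,0,0,0,0.5],[0.002,-0.001,0.14,0,0,0,0.5],[0.002,-0.001,0.16,0,0,0,0.5],[0.002,-0.001,0.16,0,0,0,0.5],[0.002,-0.001,0.16,0,0,0,0],[0.002,-0.001,0.16,0,0,0,0],[0.002,-0.001,0.16,0,0,0,0]]' 40; python3 -m creep '[[0,0,0,0,0,0,0],[0,0,-0.05,0,0,0,0],[0,0,-0.1,0,0,0,0],[0,0,-0.15,0,0,0,0],[0,0,-0.17,0,0,0,0],[0,0,-0.17,0,0,0,0]]'; python3 - <<'E'
from h import *
to(.547,.115,.16,3.9)
E
```

```text
time: 28.65
ee_pos: [0.5529, -0.1162, -0.0031]
tcp_rot: [180.0, -0.2, 3.9]
wrist_force: [-0.0, -0.7, -0.6]
opening: 0.0224
time: 29.25
ee_pos: [0.5533, -0.1167, 0.1696]
tcp_rot: [179.9, -0.4, 3.9]
wrist_force: [0.2, -0.6, -0.6]
opening: 0.0224
shift [ 0.0094 -0.2316  0.0092] rot [ 0.002 -0.007 -0.   ] rows>= 5
```

```bash
python3 -m creep '[[0,-0.045,0,0,0,0,0],[0.003,-0.09,0,0,0,0,0],[0.006,-0.135,0,0,0,0,0],[0.009,-0.18,0,0,0,0,0],[0.009,-0.22,0,0,0,0,0],[0.009,-0.231,0,0,0,0,0],[0.009,-0.231,0,0,0,0,0],[0.009,-0.231,0,0,0,0,0]]'; python3 - <<'E'
from h import *
snap('wrist','w20.png')
to(.547,.115,.006,3.9)
E
```

```text
time: 30.05
ee_pos: [0.5448, 0.1141, 0.1645]
tcp_rot: [180.0, 0.0, 3.9]
wrist_force: [0.0, -0.7, 0.1]
opening: 0.0226
shift [ 0.0022 -0.0013  0.1587] rot [ 0.     0.001 -0.001] rows>= 4
```

View pics/w20.png

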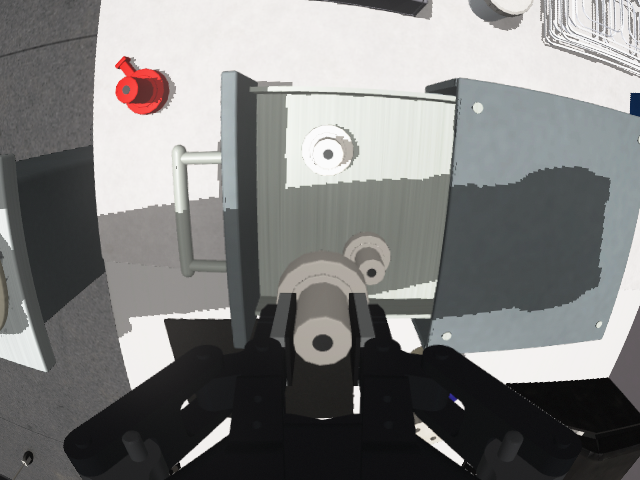

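```bash
python3 -m creep '[[0,0,0.05,0,0,0,0],[0,0,0.1,0,0,0,0],[0,0,0.14,0,0,0,0],[0,0,0.155,0,0,0,0],[0,0,0.158,0,0,0,0],[0,0,0.158,0,0,0,0],[0,0,0.158,0,0,0,0.4],[0,0,0.158,0,0,0,0.4]]'; python3 -m creep '[[0,0,0,0,0,0,0.4],[0,0,-0.05,0,0,0,0.4],[0,0,-0.1,0,0,0,0.4],[0,0,-0.15,0,0,0,0.4],[0,0,-0.15,0,0,0,0.4]]'; python3 - <<'E'
from h import *
snap('wrist','w21.png')
to(.431,.119,.15,3.9)
E
```

```text
time: 30.9
ee_pos: [0.5462, 0.115, 0.009]
tcp_rot: [-180.0, -0.2, 3.9]
wrist_force: [1.1, 0.3, -1.0]
opening: 0.0341
time: 31.4
ee_pos: [0.5477, 0.1155, 0.1653]
tcp_rot: [-179.9, -0.6, 3.9]
wrist_force: [1.3, 0.9, 0.2]
opening: 0.0343
shift [-0.1154 -0.0116  0.0108] rot [-0.001 -0.007  0.   ] rows>= 3
```

View pics/w21.png

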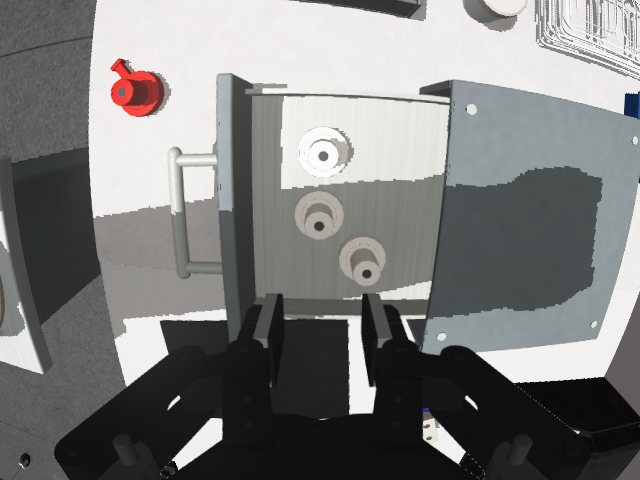

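```bash
python3 -m creep '[[-0.045,0,0,0,0,0,0.45],[-0.09,0,0,0,0,0,0.45],[-0.116,-0.002,0,0,0,0,0.45],[-0.116,-0.002,0,0,0,0,0.45],[-0.116,-0.002,0,0,0,0,0.45]]';  python3 - <<'E'
from h import *
o=bot.get_obs();snap('wrist','w22.png')
to(.431,.118,.011,3.9)
E
```

```text
time: 31.95
ee_pos: [0.4291, 0.109, 0.1568]
tcp_rot: [-180.0, -0.0, 3.9]
wrist_force: [0.8, 0.5, 0.6]
opening: 0.0387
shift [ 0.002  -0.0088  0.1457] rot [ 0. -0.  0.] rows>= 3
```

View pics/w22.png

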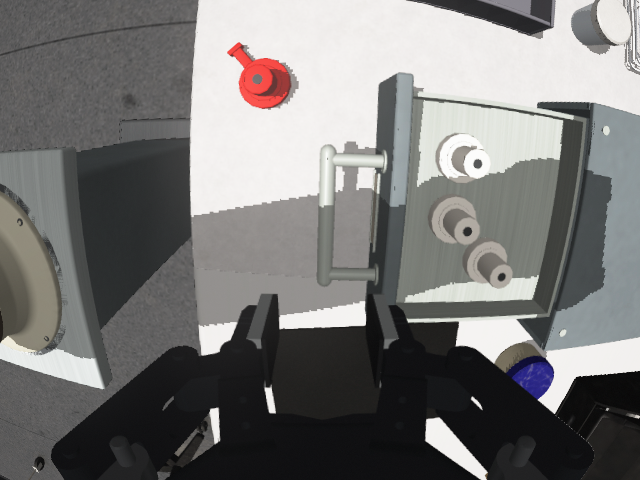

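```bash
python3 - <<'E'
from h import *
P,R=tool()
for u,v in [(327,155),(324,275)]: print('bar',wplane(u,v,.06,P,R).round(4))
E
python3 -m creep '[[0.002,-0.006,0.04,0,0,0,0.45],[0.002,-0.006,0.08,0,0,0,0.45],[0.002,-0.006,0.11,0,0,0,0.45],[0.002,-0.006,0.13,0,0,0,0.45],[0.002,-0.006,0.144,0,0,0,0.45],[0.002,-0.006,0.144,0,0,0,0.45],[0.002,-0.006,0.144,0,0,0,0],[0.002,-0.006,0.144,0,0,0,0]]' 40; python3 -m creep '[[0,0,0,0,0,0,0],[0,0,0,0,0,0,0]]'
```

```text
bar [0.4283 0.1627 0.06  ]
bar [0.4326 0.0676 0.06  ]
time: 32.8
ee_pos: [0.4313, 0.1151, 0.0131]
tcp_rot: [-180.0, -0.0, 3.9]
wrist_force: [3.0, -0.4, 8.7]
opening: 0.0108
time: 33.0
ee_pos: [0.431, 0.1151, 0.0132]
tcp_rot: [-180.0, -0.0, 3.9]
wrist_force: [1.8, 0.1, 1.5]
opening: 0.0104
```

```bash
python3 -m creep '[[0.005,0,0,0,0,0,0],[0.015,0,0,0,0,0,0],[0.03,0,0,0,0,0,0],[0.045,0,0,0,0,0,0],[0.06,0,0,0,0,0,0],[0.075,0,0,0,0,0,0],[0.088,0,0,0,0,0,0],[0.1,0,0,0,0,0,0]]';python3 -m creep '[[0.012,0,0,0,0,0,0],[0.022,0,0,0,0,0,0],[0.032,0,0,0,0,0,0],[0.04,0,0,0,0,0,0],[0.046,0,0,0,0,0,0],[0.049,0,0,0,0,0,0],[0.05,0,0,0,0,0,0]]'
```

```text
time: 33.8
ee_pos: [0.532, 0.1193, 0.0132]
tcp_rot: [179.7, -0.0, 3.8]
wrist_force: [-1.4, -15.6, 6.5]
opening: 0.0103
time: 34.5
ee_pos: [0.5802, 0.1213, 0.0132]
tcp_rot: [179.6, 0.1, 3.7]
wrist_force: [-11.2, -21.0, 13.7]
opening: 0.0106
```

```bash
python3 -m creep '[[0.001,0,0,0,0,0,0],[0.002,0,0,0,0,0,0],[0.002,0,0,0,0,0,0]]'; python3 -m creep '[[0,0,0,0,0,0,0.45],[0,0,0,0,0,0,0.45],[0,0,0,0,0,0,0.45]]'; python3 -m creep '[[0,0,-0.04,0,0,0,0.45],[0,0,-0.08,0,0,0,0.45],[-0.03,0,-0.12,0,0,0,0.45],[-0.08,0,-0.15,0,0,0,0.45],[-0.12,0,-0.15,0,0,0,0.45]]';  python3 - <<'E'
from h import *
P,R=tool();print(P,bot.get_obs()['qd'].round(1));snap('wrist','w23.png');snap('scene','s3.png')
E
```

```text
time: 34.8
ee_pos: [0.5801, 0.1212, 0.0131]
tcp_rot: [179.6, 0.3, 3.7]
wrist_force: [-18.7, -21.2, 17.3]
opening: 0.0105
time: 35.1
ee_pos: [0.5792, 0.1249, 0.0125]
tcp_rot: [180.0, 0.4, 3.9]
wrist_force: [-22.0, -4.0, 10.6]
opening: 0.038
time: 35.6
ee_pos: [0.4636, 0.1178, 0.1661]
tcp_rot: [-179.9, -0.3, 3.9]
wrist_force: [0.5, 0.3, 0.6]
opening: 0.0385
[0.46363186 0.1178324  0.16606679] [  9.6 -63.4 -59.7   5.4   0.1   9.4]
```

View pics/w23.png

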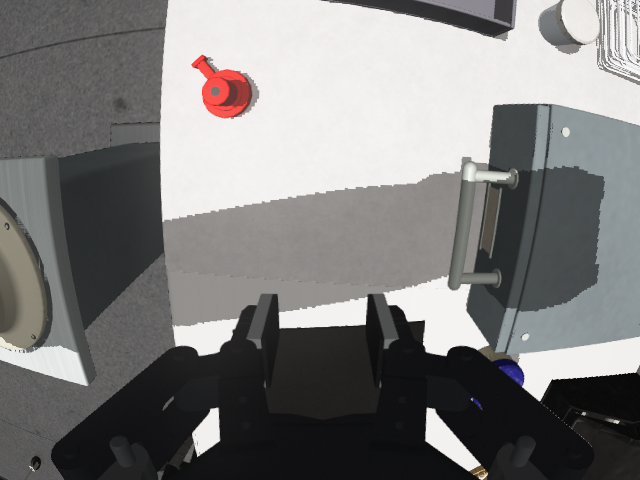

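View pics/s3.png

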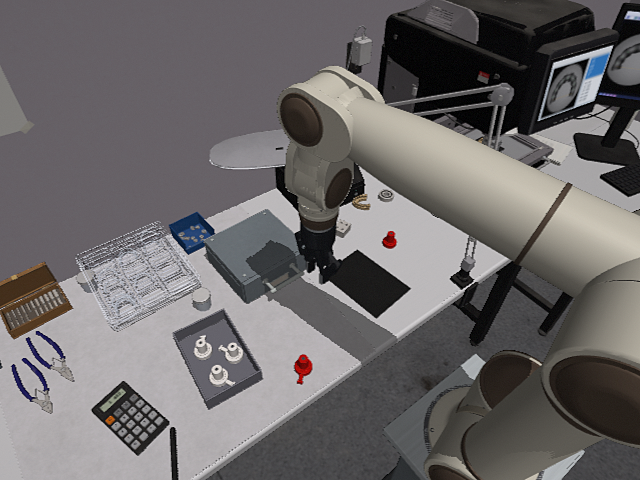

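```bash
python3 -m creep '[[-0.04,0,-0.02,0,0,0,0.45],[-0.08,0.04,-0.02,0,0,0,0.45],[-0.09,0.08,-0.02,0,0,0,0.45],[-0.09,0.12,-0.02,0,0,0,0.45],[-0.09,0.16,-0.02,0,0,0,0.45],[-0.09,0.16,-0.02,0,0,0,0.45],[-0.09,0.16,-0.02,0,0,0,0.45]]'; python3 - <<'E'
from h import *
a=cv2.imread('pics/top0.png'); b=snap('top','t2.png')[:,:,::-1]
z=np.hstack([cv2.resize(i[190:265,165:420],None,fx=1.55*2,fy=1.55*2,interpolation=cv2.INTER_CUBIC) for i in(a,b)][:1])
z=np.vstack([cv2.resize(i[150:265,165:420],None,fx=2.5,fy=2.5,interpolation=cv2.INTER_CUBIC) for i in(a,b)])
cv2.imwrite('pics/z5.png',z); print(z.shape)
g=[i[225:258,265:345].astype(np.float32).mean(2) for i in (a,b)]
print(np.abs(g[0]-g[1]).max(), cv2.phaseCorrelate(g[0],g[1]))
for n,(y0,y1,x0,x1) in {'tub':(205,236,355,386),'block':(208,232,390,416),'pot':(195,219,221,246)}.items():
  print(n,np.abs(a[y0:y1,x0:x1].astype(int)-b[y0:y1,x0:x1]).mean())
E
```

```text
time: 36.4
ee_pos: [0.3843, -0.0492, 0.1829]
tcp_rot: [-180.0, -0.0, 3.8]
wrist_force: [-0.3, 1.3, 0.6]
opening: 0.038
(576, 638, 3)
82.33333 ((0.1758657492304394, -0.9080047065738235), 0.6550911852055126)
tub 15.13180714533472
block 8.459401709401709
pot 7.792222222222223
```

View pics/z5.png

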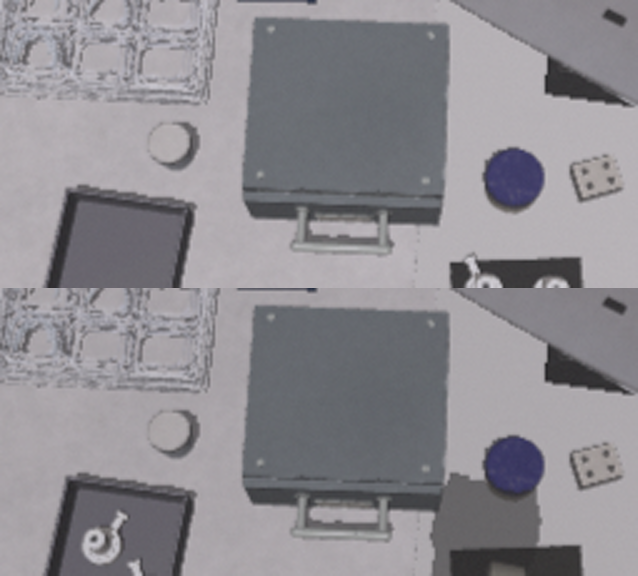

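```bash
python3 - <<'E'
from h import *
a,b=[cv2.imread(f'pics/{n}.png').astype(np.float32).mean(2) for n in('top0','t2')]
for x0,x1 in((288,312),):
  for y in range(232,254): print(y,a[y,x0:x1].mean().round(0),b[y,x0:x1].mean().round(0))
for n in('a','b'):
  i={'a':a,'b':b}[n]
  w=i[244:254,288:312].mean(1);  # bar bright band
  print(n,w.round(0))
ref=[g[150:228,262:346] for g in(a,b)];print('housing',cv2.phaseCorrelate(*[np.ascontiguousarray(r) for r in ref]))
hb=[np.ascontiguousarray(g[240:256,278:326]) for g in(a,b)];print('bar',cv2.phaseCorrelate(*hb))
for n,(y0,y1,x0,x1) in {'tub':(200,241,350,391),'block':(203,237,385,421),'pot':(190,224,216,251)}.items():
  print(n,cv2.phaseCorrelate(*[np.ascontiguousarray(g[y0:y1,x0:x1]) for g in(a,b)]))
P,R=tool();print(P);snap('wrist','w24.png')
E
```

```text
232 72.0 69.0
233 74.0 70.0
234 74.0 81.0
235 91.0 104.0
236 114.0 100.0
237 105.0 118.0
238 134.0 154.0
239 172.0 168.0
240 176.0 167.0
241 175.0 166.0
242 173.0 160.0
243 165.0 135.0
244 131.0 101.0
245 106.0 100.0
246 107.0 112.0
247 125.0 149.0
248 163.0 170.0
249 180.0 144.0
250 149.0 144.0
251 155.0 169.0
252 179.0 170.0
253 179.0 171.0
a [131. 106. 107. 125. 163. 180. 149. 155. 179. 179.]
b [101. 100. 112. 149. 170. 144. 144. 169. 170. 171.]
housing ((0.02762811289986189, -0.08558459519611006), 0.980769006146325)
bar ((-0.19428633505084392, -0.6617615335259224), 0.8942764929185311)
tub ((0.6778325577511914, 0.5429980642916377), 0.7870393797792035)
block ((-0.08076427190150426, -0.029497599179777012), 0.9953416650309975)
pot ((-0.022823277981764534, -0.0069121643134941735), 0.989488880943369)
[ 0.38424196 -0.04846209  0.18288709]
```

View pics/w24.png

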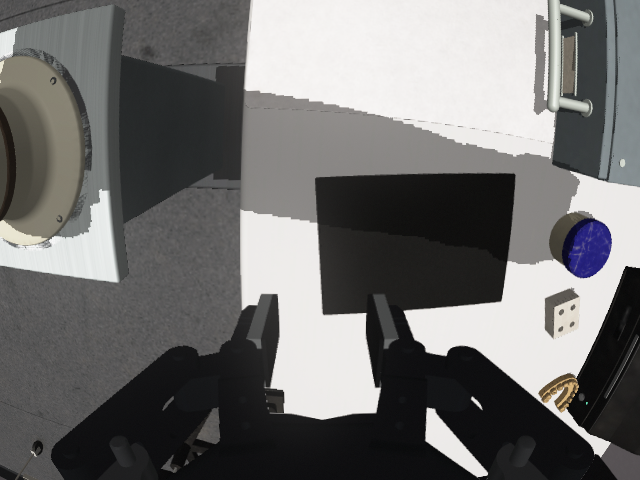

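```bash
python3 - <<'E'
from h import *
to(.54,.12,.12,3.9)
def c(f):
  i=cv2.cvtColor(cv2.imread(f)[200:240,350:392],cv2.COLOR_BGR2HSV);m=cv2.inRange(i,(110,100,30),(135,255,255));M=cv2.moments(m,True);return M['m10']/M['m00'],M['m01']/M['m00'],M['m00']
print(c('pics/top0.png'),c('pics/t2.png'))
E
python3 -m creep '[[0.03,-0.03,0,0,0,0,0],[0.06,-0.06,0.02,0,0,0,0],[0.09,-0.09,0.04,0,0,0,0],[0.12,-0.12,0.06,0,0,0,0],[0.15,-0.15,0.06,0,0,0,0],[0.165,-0.157,0.06,0,0,0,0],[0.165,-0.157,0.06,0,0,0,0]]'
```

```text
shift [ 0.167  -0.1569  0.063 ] rot [-0.  0.  0.] rows>= 5
(20.364928909952607, 20.018957345971565, 211.0) (20.53356890459364, 20.01060070671378, 283.0)
time: 37.2
ee_pos: [0.5383, 0.1224, 0.1218]
tcp_rot: [-180.0, 0.1, 4.2]
wrist_force: [-0.4, -0.2, 0.0]
opening: -0.0002
```

Tub, pot and block have not moved. Next, a gentle final push on the bar with the fingers shut.

```bash
python3 -m creep '[[0,0,0.04,0,0,0,0],[0,0,0.08,0,0,0,0],[0,0,0.105,0,0,0,0],[0,0,0.105,0,0,0,0],[0.006,0,0.105,0,0,0,0],[0.012,0,0.105,0,0,0,0]]'; python3 -m creep '[[0.003,0,0,0,0,0,0],[0.006,0,0,0,0,0,0],[0.006,0,0,0,0,0,0]]'
```

```text
time: 37.8
ee_pos: [0.5511, 0.1206, 0.0205]
tcp_rot: [-180.0, -0.2, 3.9]
wrist_force: [0.5, -0.4, 0.1]
opening: -0.0001
time: 38.1
ee_pos: [0.5563, 0.1206, 0.0186]
tcp_rot: [-180.0, -0.0, 3.9]
wrist_force: [0.1, 0.5, 1.0]
opening: 0.0
```

```bash
python3 -m creep '[[0.003,0,0.004,0,0,0,0],[0.003,0,0.004,0,0,0,0]]'; python3 -m creep '[[0.002,0,0,0,0,0,0],[0.002,0,0,0,0,0,0]]'; python3 -m creep '[[0.002,0,0,0,0,0,0],[0.002,0,0,0,0,0,0]]'; python3 -m creep '[[0.002,0,0,0,0,0,0],[0.002,0,0,0,0,0,0]]'
```

```text
time: 38.3
ee_pos: [0.5585, 0.1207, 0.0134]
tcp_rot: [180.0, 0.0, 3.9]
wrist_force: [-0.5, -0.6, -0.1]
opening: 0.0002
time: 38.5
ee_pos: [0.5604, 0.1209, 0.0139]
tcp_rot: [180.0, 0.0, 3.9]
wrist_force: [-0.2, -0.6, -0.0]
opening: 0.0001
time: 38.7
ee_pos: [0.5607, 0.1209, 0.0138]
tcp_rot: [180.0, 0.2, 3.9]
wrist_force: [-10.0, -0.4, 3.7]
opening: 0.0003
time: 38.9
ee_pos: [0.5608, 0.1208, 0.0137]
tcp_rot: [180.0, 0.4, 3.9]
wrist_force: [-18.8, -1.1, 9.4]
opening: 0.0001
```

The force rises at once with no motion, so the drawer is fully home. I'll back off and take a last look.

```bash
python3 -m creep '[[-0.02,0,0,0,0,0,0],[-0.05,0,-0.03,0,0,0,0],[-0.09,0,-0.08,0,0,0,0],[-0.13,0,-0.13,0,0,0,0],[-0.17,0.04,-0.17,0,0,0,0.3],[-0.17,0.08,-0.17,0,0,0,0.3],[-0.17,0.12,-0.17,0,0,0,0.3],[-0.17,0.12,-0.17,0,0,0,0.3]]'; python3 - <<'E'
from h import *
snap('top','t3.png')
E
```

```text
time: 39.7
ee_pos: [0.403, -0.0135, 0.1861]
tcp_rot: [179.9, -0.2, 3.7]
wrist_force: [0.8, -0.2, 0.6]
opening: 0.0257
```

View pics/t3.png

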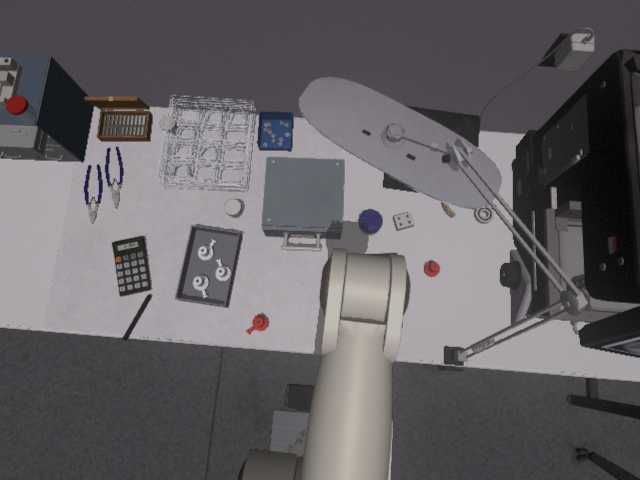

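The drawer is shut with its handle at (301,246), and the three rejects are in the bin around (210,265). Both red look-alikes and the bystanders are where they started.

```bash
python3 -c "
from workcell import bot
print(bot.job_done())"
```

```text
the job is handed in; nothing more can be done
None
```

I pulled the drawer to its stop, sorted all six mounts and pushed the drawer fully home, then handed the job in at about 40 s.

- **Rejects:** the one from the drawer and two from the mat stand in the grey bin, as the last top view shows.
- **Good mounts:** two from the mat joined the one already in the drawer. All three stood upright in the last view before closing. I could not see them after the drawer shut, so that was not re-checked.
- **Drawer home:** a last gentle push met an immediate rise to about 19 N with no movement. It ended roughly 2–4 mm further in than at the start, so it seems to have begun slightly ajar.
- **Bystanders:** the tub, pot and block moved less than about 0.2 pixel between the first and last top views, and the red look-alikes look undisturbed. A second check of the tub suggested a shift of about 0.7 pixel. I put that down to the arm's shadow, because the tub's blue lid had not moved.

Two things differed from plan:

- **Finger length:** the finger tips turned out to sit about 35–38 mm short of the stated TCP. My first grip on the handle therefore missed, passing over the bar without moving anything, and I corrected for it afterwards.
- **Brief contacts:** about 11 N was felt when I released one mount near the drawer unit's housing, and about 22 N when I let go of the handle. The highest wrist reading I saw was about 78 N in total (components up to 58 N), when the drawer reached its stop.

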